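# Cock and load the table-game launcher

### The job

Make the wooden table-game launcher ready to fire: draw its sprung arm back by the blue knob until the red hair-trigger catch hooks it, ease it back gently in the hand until the catch carries it, and only then let go, without it firing. Do not strain the spring buffer behind the catch; then set the red ball on the black tee in front of the cocked arm, leaving everything else on the bench where it is.

Things in the scene. Friction and masses are not known exactly. Their poses are not given: they have to be found in the camera images.
- launcher: Launcher of a wooden table game, fixed: a plywood board 240 x 260 x 15 mm lying flat. Origin: centre of its underside; x: firing direction; y: from the arm's pivot towards the catch. On it: the sprung arm (wooden bar, blue knob), red catch with red trigger tail, spring buffer with black rubber face, black ball tee, brown rest post.
- kicker (a joint): Angle (rad) of the sprung arm about its upright pivot. 0: at rest by the brown post; grows as the arm is drawn back, counter-clockwise from above, to the board's -x side; at 0.85 the arm lies along the board's y. A spring pulls it to 0: 4 N at the knob at rest, 8 N when drawn. The catch takes it somewhere between 0.73 and 0.97 (see catch_mid).
- pivot (a point): The arm's upright pivot axis, at the height of the board's top (15 mm above the table), 40 mm to -x and 100 mm to -y of the board's centre. The arm is a wooden bar 16 mm wide, its underside 14 mm and its top 30 mm above the board; an upright steel nose pin 10 mm thick forms its tip, 170 mm from this axis.
- knob (a point): Grip point on the arm's blue knob, 140 mm from the pivot axis and 69 mm above the table. The knob is an upright cylinder 22 mm thick, from 45 to 91 mm above the table, and goes round with the arm; nothing stands within 40 mm of it above 47 mm.
- catch_mid (a point): Middle of the range of the nose pin's place when hooked: a point fixed on the board, 15 mm above the table. Catch and buffer are clamped together up to 20 mm to either side of it along the board's x, differently each time and not measured. The nose pushes the light sprung catch aside almost unfelt; once past, the catch springs in behind it.
- nose (a point): Middle of the steel nose pin at the arm's tip. 3 mm after passing the catch (2.5 mm at the knob) it meets the spring buffer, felt at the knob as a clear extra pull of about 3 N per mm; over 9 N on it strains the buffer. Let forward, it bears on the catch, which takes the spring's pull off the hand. The catch carries up to 15 N; letting the arm jump onto it is too much.
- tail (a point): Near the end of the catch's red trigger tail when the catch is at mid range (a point fixed on the board; the tail is shifted with the catch). The tail lies beyond the arm's tip and points to the board's +x, up to 40 mm above the table; a light push on it towards the arm fires the launcher.
- tee (a point): Ball tee on the board, a black funnel-shaped cup 28 mm across its rim with a 20 mm opening, 12 mm tall; this point is the centre of its rim, 27 mm above the table. A seated ball has its centre 12 to 13 mm above this point. The arm at rest covers the ball's place; the drawn arm is about 60 mm clear of it.
- ball_red_center (a point): Centre of the loose red wooden ball, 32 mm across, 15 g, standing in a turned dark wooden ring cup (38 mm across, 10 mm high, fixed) left or right of the launcher; its centre is about 23 mm above the table.
- ball_pale_center (a point): Centre of the spare pale wooden ball, 32 mm across, in the other ring cup. Not wanted.
- skittle: Small yellow turned skittle, 46 mm tall, 24 mm thick, standing on the launcher board's far right corner; origin under its foot.
- glue: White glue bottle, 56 mm thick, 150 mm tall; origin under its foot.
- toy_house: White toy house with brown roof, 70 x 60 mm, about 105 mm tall; origin under its middle.

How it is judged:
By the outcome, as a careful person would: the job done as asked, in the order asked, and still so for the second after the job is handed in, with the robot touching nothing.
It also fails if it takes over 72 s, if anything falls off the work surface, if the arm or the gripper's body presses on something with over 40 N, if the wrist force passes 120 N, or if a joint passes its speed limit or range.

### The arm

A 7-joint arm with a two-finger parallel gripper is mounted at the origin on the work surface. World frame = base frame: x ahead of the robot, y to its left, z up, the work surface at z = 0. Lengths are in mm, angles in rad, forces in N, time in s.
With the tool pointing down it reaches from about 400 to 900 mm from the base axis. Payload 5.5 kg.
Tool frame: the origin (TCP) lies on the centre line of the jaws, within the pads' length; the fingertips stand 19 mm ahead of it and the grasp point (between the pads) is the TCP (finger_overhang is the distance from the TCP to the fingertips, in mm); y points along the fingers, z is the direction in which the jaws open and shut, and the axes are right-handed (so a half turn about y gives the same grasp; the last joint's range is limited). The gripper opens to 92 mm and grips with 3 to 60 N. Pads are 19 mm wide; open, the fingers measure 130 mm over their backs; the gripper's body (75 mm by 190 mm) begins 47 mm behind the grasp point.
Start: joints at [-0.995, 0.501, -0.427, 1.55, 0.221, 1.138, -0.21], TCP at [199.983, 618.471, 245.729] pointing down, gripper open.
Joint ranges: [-2.88, 2.88], [-0.31, 2.03], [-1.54, 1.56], [0.2, 2.42], [-1.41, 4.55], [0.19, 2.02], [-2.57, 2.57]. Speed limits (rad/s): [2.57, 2.57, 3.14, 3.14, 3.14, 3.14, 3.14].

### API

Orientations are given as a unit quaternion [x, y, z, w].
In Python, from station import sense, snapshot, calibration, close_job, finger_overhang gives the robot as it stands. The module is installed in compiled form; this text tells all that it offers.
- The arm moves only by the tool send_rows, never from a script. Its argument "motion" is one flat list of numbers, 5 for each row, row after row: the shift along the tool's x, y, z in m, then the turn about the tool's y in rad, then the opening, from -1 (shut) to 1 (fully open). In form: [tx, ty, tz, twist, jaw, tx, ty, tz, twist, jaw, ...]. A call has exactly 5 rows; each row shifts and turns the commanded pose from where the row before left it, along the tool's axes as they then stand; what a row does not reach is not made up. A row lasts 1/10 s, in which the tool goes at most 50 mm and 8.59 degrees, less where a joint would pass 70% of its speed; a pose out of reach is approached as far as the arm can. A call is refused whole if a number of a shift passes 0.05 or a number of a turn 0.15, either way. A call with a gripper value outside its range is refused whole. The fingers move at their own pace and stop on an object; "squeeze" is the grip in N (left out, the last holds). Time passes only in rows, so rows that do not move let the fingers close, or fill a call up. It gives the time, the measured TCP pose, the force and the opening at its end, in the units of the state.
- sense(): the state, without advancing time (a new reading comes with each control period).
- snapshot(name): name is "scene" or "top"; returns the picture (384x512x3 uint8, red, green, blue); there is no depth.
- calibration(name): a dict with "fx", "fy", "cx", "cy" (pixels), "k1" (the pictures are not rectified: a ray, as slopes to the right and down, at radius r is drawn at 1 + k1 r^2 times it, then the intrinsics apply), "rvec" (rotation vector, rad) and "tvec" (3), from world to camera coordinates, as OpenCV has them. Camera axes: x right, y down, z forward; pixel columns grow to the right and rows downward; lengths in mm; the calibration is good to about 2 mm. A picture is of the moment at which its call begins. calibration takes no time and is no camera call.
- close_job(): hands the job in, once; it reports no verdict.
The state is a dict: "time": time; "joints": joint angles; "joint_velocities": joint speeds; "tau": joint torques, N m; "ee_pos": TCP position; "ee_rot": TCP orientation; "contact_force": force on the tool from outside, world axes, zero at the start; "wrist_torque": the same for the moment, N m; "width": opening from 0.0 (shut) to 1.0 (fully open).
Only numpy, scipy, OpenCV 4.12 (cv2) and the standard library are available. Lean on these libraries where they do the work, as an engineer would, in place of code of your own. Each camera call takes 0.05 s, during which the arm holds its last target.

## Working session

There is one attempt and no reset: what is moved stays moved. The work goes in short steps, Python scripts to look and compute and a tool call to move; the robot and the scene stay as the last step left them, time stands still between calls to the robot, and variables do not carry over. Pictures are saved under pics/ and viewed, and the job is handed in when it is done.

Besides the shell and the picture viewer there is one more tool, called after ">>>" as name(argument=value, ...), one argument or row to a line, values as JSON. send_rows: Moves the arm, as the interface text tells. Its arguments: {"type":"object","properties":{"motion":{"type":"array"},"squeeze":{"type":"number"}},"required":["motion"]}

```bash
mkdir -p pics
python3 - <<'E'
from station import *
import cv2
print(sense()); print(finger_overhang)
for n in("scene","top"):
    im=snapshot(n); print(n,calibration(n))
    cv2.imwrite(f"pics/{n}0.png",cv2.resize(im[:,:,::-1],(800,600),interpolation=cv2.INTER_CUBIC)); cv2.imwrite(f"{n}0raw.png",im[:,:,::-1])
E
```

```text
{'time': 0.0, 'joints': array([-0.99477418,  0.50184903, -0.42677707,  1.55149156,  0.22081034,
        1.13828009, -0.21027624]), 'joint_velocities': array([ 0.00041398, -0.00101696, -0.00110884, -0.00030315, -0.00017867,
       -0.00052386,  0.000318  ]), 'tau': array([-2.17980792e-04, -5.66601849e+01, -5.81563443e+00, -2.79103285e+01,
       -6.85421610e-02,  3.10157484e-02,  1.87239630e-04]), 'ee_pos': array([199.87675295, 617.78954896, 244.65903397]), 'ee_rot': array([ 0.69916384, -0.11024728,  0.1099954 , -0.697794  ]), 'contact_force': array([0.67451846, 0.12602164, 0.37311196]), 'wrist_torque': array([-0.01485414, -0.02677184,  0.00087871]), 'width': 1.0053495153203835}
19.0
scene {'fx': 417.45223336001095, 'fy': 417.45223336001095, 'cx': 254.25683152122411, 'cy': 195.7245065354695, 'k1': -0.009058990825659275, 'rvec': array([ 1.1145689 ,  2.39351789, -0.97432196]), 'tvec': array([ 355.08000616, -232.3255234 , 1327.4517708 ])}
top {'fx': 454.6299676880025, 'fy': 454.6299676880025, 'cx': 255.4389184293013, 'cy': 200.95593134506947, 'k1': -0.18394873007671472, 'rvec': array([ 2.0323814 , -2.19922282,  0.22058021]), 'tvec': array([  27.05894404,  577.12258327, 1275.08334225])}
```

View pics/scene0.png

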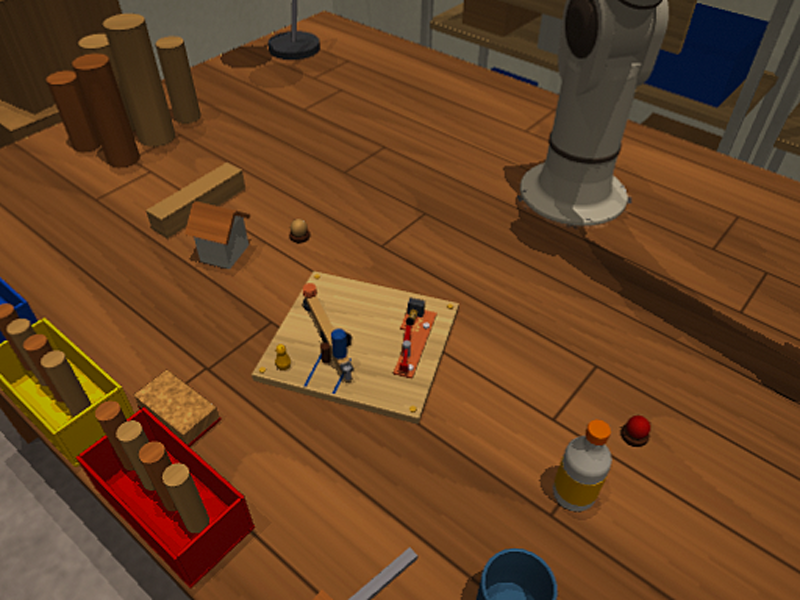

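View pics/top0.png

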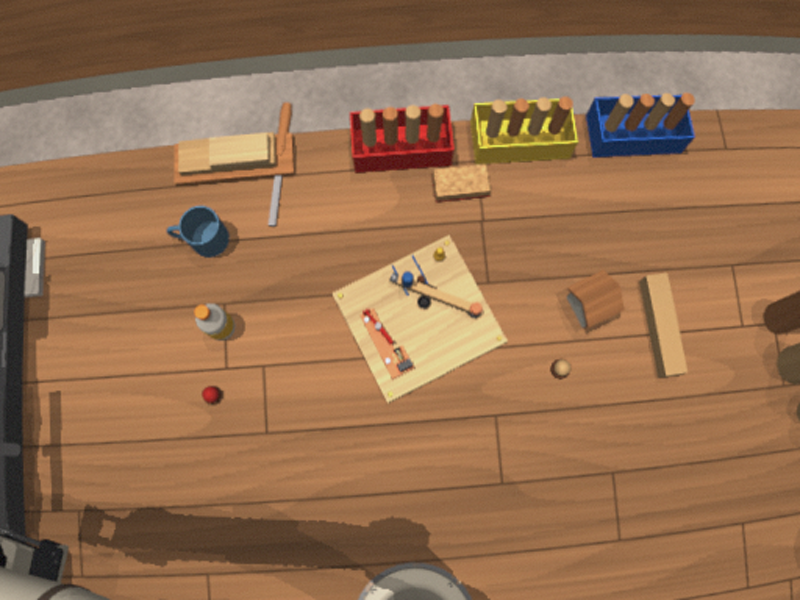

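The top view shows the launcher at about (420,320), the red ball at (211,395) beside the glue at (211,320), and the pale ball at (561,369). The scene view agrees. I'll enlarge the crops next.

```bash
cat > h.py <<'E'
import numpy as np, cv2
from station import calibration
C={n:calibration(n) for n in("scene","top")}
def ray(n,u,v):
    c=C[n]; K=np.array([[c['fx'],0,c['cx']],[0,c['fy'],c['cy']],[0,0,1]])
    d=np.array([c['k1'],0,0,0,0])
    p=cv2.undistortPoints(np.array([[[u,v]]],float),K,d)[0,0]
    R=cv2.Rodrigues(c['rvec'])[0]; o=-R.T@c['tvec']; return o,R.T@np.array([p[0],p[1],1])
def at(n,u,v,z):
    o,d=ray(n,u,v); return o+d*(z-o[2])/d[2]
def proj(n,P):
    c=C[n]; K=np.array([[c['fx'],0,c['cx']],[0,c['fy'],c['cy']],[0,0,1]])
    return cv2.projectPoints(np.atleast_2d(np.array(P,float)),c['rvec'],c['tvec'],K,np.array([c['k1'],0,0,0,0]))[0][:,0]
def tri(uv1,uv2):
    o1,d1=ray("top",*uv1);o2,d2=ray("scene",*uv2)
    t=np.linalg.lstsq(np.c_[d1,-d2],o2-o1,rcond=None)[0]
    a=o1+d1*t[0];b=o2+d2*t[1]; return (a+b)/2,np.linalg.norm(a-b)
def crop(im,x0,y0,x1,y1,s,f):
    c=cv2.resize(im[y0:y1,x0:x1],None,fx=s,fy=s,interpolation=cv2.INTER_CUBIC)
    for x in range((x0//10+1)*10,x1,10): cv2.line(c,((x-x0)*s,0),((x-x0)*s,6),(255,255,255),1);cv2.putText(c,str(x),((x-x0)*s,16),0,.35,(255,255,255),1)
    for y in range((y0//10+1)*10,y1,10): cv2.line(c,(0,(y-y0)*s),(6,(y-y0)*s),(255,255,255),1);cv2.putText(c,str(y),(8,(y-y0)*s+4),0,.35,(255,255,255),1)
    cv2.imwrite(f,c)
E
python3 - <<'E'
from h import *
t=cv2.imread("top0raw.png");s=cv2.imread("scene0raw.png")
crop(t,205,145,330,265,6,"pics/tc.png")
crop(s,155,165,305,275,5,"pics/sc.png")
crop(t,110,180,190,265,6,"pics/tb.png")
crop(s,340,255,430,330,6,"pics/sb.png")
E
```

```text
(no output)
```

View pics/tc.png

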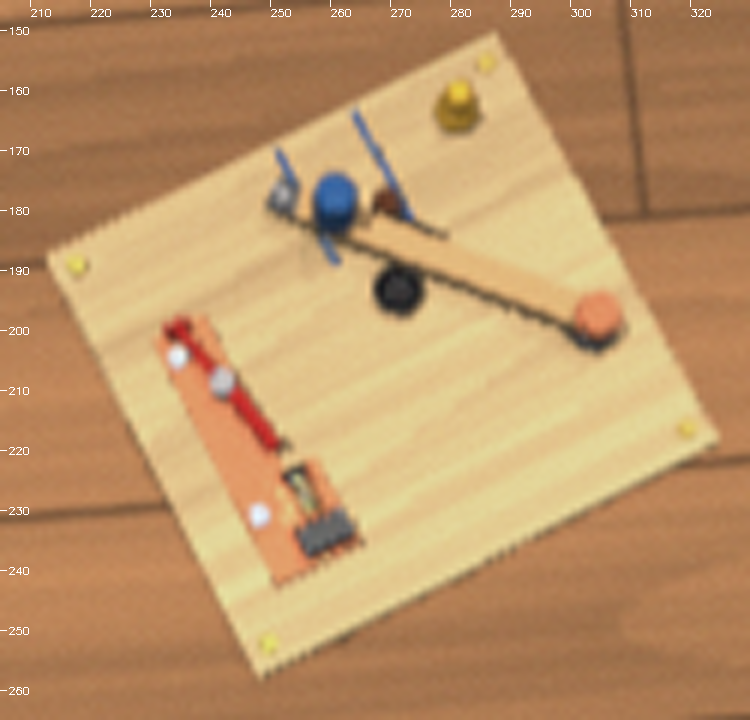

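View pics/sc.png

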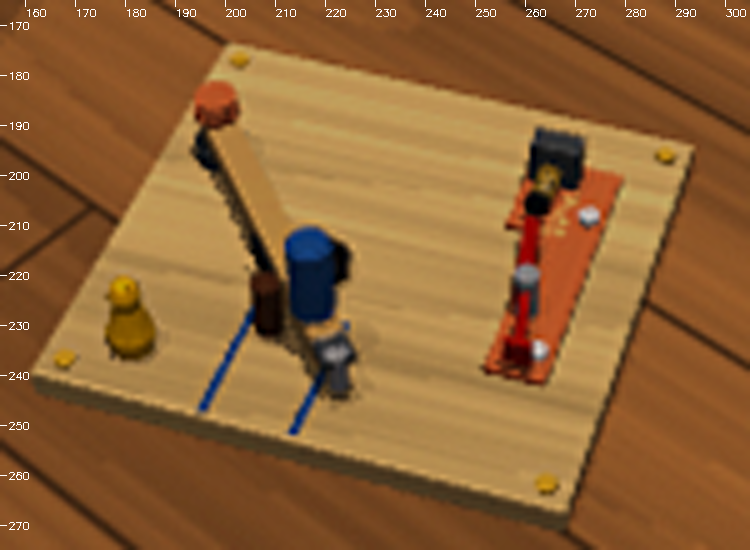

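View pics/tb.png

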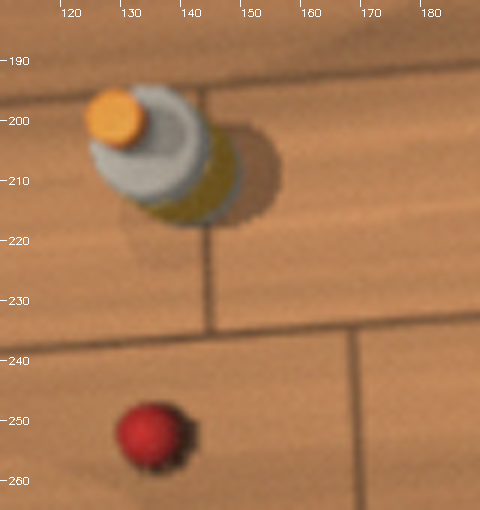

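View pics/sb.png

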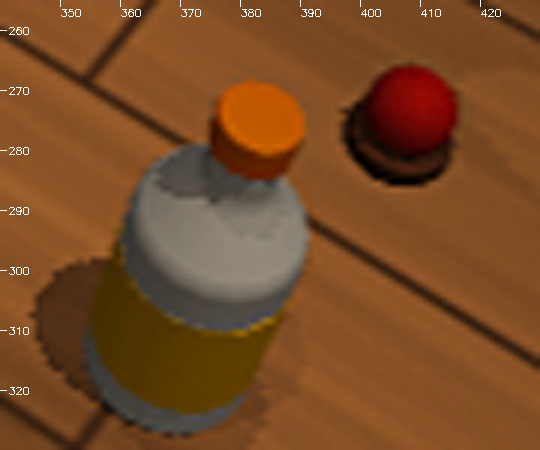

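The crops show the board's corners in both views, the pivot, the knob and the red catch. I'll fit the board pose.

```bash
cat > pose.py <<'E'
from h import *
from scipy.optimize import least_squares
Lc=np.array([[120,-130,15],[-120,-130,15],[-120,130,15],[120,130,15]],float)
T=np.array([[287.7,150.5],[324.8,218],[248.5,258],[212.8,187.5]])-.5
S=np.array([[161.6,240.6],[201,173.6],[293.8,194.4],[268.6,268]])-.5
def w(p,P):
    P=np.atleast_2d(np.array(P,float));c,s=np.cos(p[2]),np.sin(p[2])
    return np.c_[p[0]+c*P[:,0]-s*P[:,1],p[1]+s*P[:,0]+c*P[:,1],P[:,2]]
E
python3 - <<'E'
from pose import *
for t,s in zip(T,S):
    print(at("top",*t,15).round(1),at("scene",*s,15).round(1),tri(t,s)[0].round(1))
f=lambda p:np.r_[(proj("top",w(p,Lc))-T).ravel(),(proj("scene",w(p,Lc))-S).ravel()]
m=np.mean([at("top",*t,15) for t in T],0)
r=least_squares(f,[m[0],m[1],0.4]);print(r.x,r.fun.round(2))
np.save("bp.npy",r.x);p=r.x
ft=lambda p:(proj("top",w(p,Lc))-T).ravel()
print(least_squares(ft,r.x).x)
def cr(n,x,y,s,x0,y0): return x0+x/s-.5,y0+y/s-.5
kt=cr("",335,190,6,205,145);ks=cr("",308,240,5,155,165)
print("knobtop top",at("top",*kt,91),at("scene",*ks,91),tri(kt,ks))
te=cr("",399,290,6,205,145);print("tee",at("top",*te,27))
print("pivot",w(p,[-40,-100,15]))
print("skittle foot", at("top",*cr("",455,125,6,205,145),15))
rt=cr("",148,433,6,110,180);rs=cr("",413,110,6,340,255)
print("red",at("top",*rt,23),at("scene",*rs,23),tri(rt,rs))
gc=cr("",116,118,6,110,180);gs=cr("",262,112,6,340,255)
print("glue top",at("top",*gc,150),tri(gc,gs))
# knob angle from pivot -> arm rest angle
pv=w(p,[-40,-100,15])[0]
k=at("top",*kt,91);d=k-pv;print(np.hypot(d[0],d[1]),np.degrees(np.arctan2(d[1],d[0])-p[2]))
# inverse local for catch
c,s=np.cos(p[2]),np.sin(p[2])
loc=lambda q:(c*(q[0]-p[0])+s*(q[1]-p[1]),-s*(q[0]-p[0])+c*(q[1]-p[1]))
for nm,x,y,z in[("catch front",280,448,40),("tail end",178,328,40),("buffer face",298,476,40),("tee",399,290,27),("post",388,200,50),("spring post grey",222,380,40)]:
    print(nm,loc(at("top",*cr("",x,y,6,205,145),z)))
E
```

```text
[ 740.  -130.3   15. ] [ 742.  -125.3   15. ] [ 740.6 -129.8   10.3]
[ 519.1 -222.5   15. ] [ 519.  -219.4   15. ] [ 518.5 -221.7   13.6]
[417.5  16.4  15. ] [420.2  20.2  15. ] [417.3  17.3  11.1]
[640.2 109.   15. ] [641.  112.9  15. ] [640.1 110.5  12.2]
[ 5.79694511e+02 -5.48074325e+01  3.97119844e-01] [-0.67 -0.16 -0.45 -0.04 -0.81 -0.35 -0.81  0.11 -0.41 -1.   -0.53 -0.21
 -0.15 -0.58 -0.23 -0.6 ]
[ 5.79189754e+02 -5.68596095e+01  3.96857367e-01]
knobtop top [642.73484928 -37.89431121  91.        ] [643.42367899 -36.48177487  91.        ] (array([642.83029306, -37.63987709,  89.76598787]), np.float64(0.7251955349668936))
tee [605.14748753 -67.64296651  27.        ]
pivot [[ 581.4837542  -162.49586557   15.        ]]
skittle foot [ 692.17401535 -104.44134383   15.        ]
red [458.89215771 355.23687063  23.        ] [460.47098058 357.19356411  23.        ] (array([458.94243806, 356.43634256,  20.70661286]), np.float64(1.2239860238150515))
glue top [591.5426441 332.3942709 150.       ] (array([591.71513968, 333.47613451, 148.2859171 ]), np.float64(1.2853832341385827))
138.8425150903233 41.06909942419918
catch front (np.float64(-27.596721197223808), np.float64(69.01431850225077))
tail end (np.float64(49.29467701516038), np.float64(86.5077910153299))
buffer face (np.float64(-44.04179783688593), np.float64(67.51548785128415))
tee (np.float64(18.50787232847466), np.float64(-21.68094989396843))
post (np.float64(57.43234414253327), np.float64(-35.10661018550873))
spring post grey (np.float64(15.846940886923239), np.float64(78.96882978126945))
```

```bash
cat >> pose.py <<'E'
from station import sense
from scipy.spatial.transform import Rotation as Ro
PV=np.array([581.3,-163.2]);YAW=0.397
def knob(q,r=140):
    a=YAW+np.pi/2-.85+q; return PV+r*np.array([np.cos(a),np.sin(a)]),a
def st(target=None,ang=None):
    s=sense();R=Ro.from_quat(s['ee_rot']).as_matrix()
    print("t",round(s['time'],2),"pos",s['ee_pos'].round(1),"F",s['contact_force'].round(2),"w",round(s['width'],3)," zaxis ang",round(np.arctan2(R[1,2],R[0,2]),4),"tilt y",R[:,1].round(3),"j",s['joints'].round(2))
    if target is not None: print(" shift tool mm",(R.T@(np.array(target)-s['ee_pos'])).round(1))
    if ang is not None:
        d=(ang-np.arctan2(R[1,2],R[0,2])); d=(d+np.pi/2)%np.pi-np.pi/2; print(" world turn needed",round(d,4),"-> twist",round(-d if R[2,1]<0 else d,4))
    return s,R
E
python3 - <<'E'
from pose import *
k,a=knob(0);print(k,a,knob(.85))
s,R=st([k[0],k[1],200],a+np.pi/2);print(R.round(3))
E
```

```text
[642.57308796 -37.3206582 ] 1.1177963267948967 (array([527.16852245, -34.08848565]), 1.9677963267948968)
t 0.1 pos [199.9 617.9 244.8] F [-0.18  0.85  0.56] w 1.002  zaxis ang 1.2581 tilt y [-0.001 -0.002 -1.   ] j [-0.99  0.5  -0.43  1.55  0.22  1.14 -0.21]
 shift tool mm [ 622.8   45.6 -487.2]
 world turn needed 1.4305 -> twist -1.4305
[[ 0.951 -0.001  0.308]
 [-0.308 -0.002  0.951]
 [-0.    -1.    -0.002]]
```

>>> send_rows(
  motion=[0.025,0,-0.0195,0,1,0.025,0,-0.0195,0,1,0.025,0,-0.0195,0,0,0.025,0,-0.0195,0,0,0.025,0,-0.0195,0,-0.1],
  squeeze=25,
)

```text
time: 0.6
ee_pos: [289.4, 485.8, 245.3]
ee_rot: [0.699, -0.11, 0.11, -0.698]
contact_force: [-0.1, 0.7, 0.7]
width: 0.786
```

>>> send_rows(
  motion=[0.025,0,-0.0195,0,-0.1,0.025,0,-0.0195,0,-0.1,0.025,0,-0.0195,0,-0.1,0.025,0,-0.0195,0,-0.1,0.025,0,-0.0195,0,-0.1],
)

```text
time: 1.1
ee_pos: [378.2, 354.6, 245.4]
ee_rot: [0.699, -0.11, 0.11, -0.698]
contact_force: [-0.1, 0.7, -0.9]
width: 0.454
```

>>> send_rows(
  motion=[0.025,0,-0.0195,0,-0.1,0.025,0,-0.0195,0,-0.1,0.025,0,-0.0195,0,-0.1,0.025,0,-0.0195,0,-0.1,0.025,0,-0.0195,0,-0.1],
)

```text
time: 1.6
ee_pos: [467.1, 223.5, 245.4]
ee_rot: [0.699, -0.11, 0.11, -0.698]
contact_force: [0.2, 0.7, 0.4]
width: 0.45
```

>>> send_rows(
  motion=[0.025,0,-0.0195,0,-0.1,0.025,0,-0.0195,0,-0.1,0.025,0,-0.0195,0,-0.1,0.025,0,-0.0195,0,-0.1,0.025,0,-0.0195,0,-0.1],
)

```text
time: 2.1
ee_pos: [556.0, 92.3, 245.3]
ee_rot: [0.699, -0.11, 0.11, -0.698]
contact_force: [0.2, -0.1, -0.6]
width: 0.451
```

>>> send_rows(
  motion=[0.025,0,-0.0195,0,-0.1,0.025,0,-0.0195,0,-0.1,0.025,0,-0.0195,0,-0.1,0.025,0,-0.0195,0,-0.1,0.0,0,-0.0,0,-0.1],
)

```text
time: 2.6
ee_pos: [628.3, -17.6, 244.9]
ee_rot: [0.699, -0.112, 0.113, -0.697]
contact_force: [0.5, -1.1, 0.3]
width: 0.451
```

>>> send_rows(
  motion=[0,0,0,0.14,-0.1,0,0,0,0.14,-0.1,0,0,0,0.14,-0.1,0,0,0,0.14,-0.1,0,0,0,0.14,-0.1],
)

```text
time: 3.1
ee_pos: [626.2, -10.6, 245.2]
ee_rot: [0.618, -0.345, 0.344, -0.617]
contact_force: [0.6, -1.6, 0.2]
width: 0.453
```

>>> send_rows(
  motion=[0,0,0,0.14,-0.1,0,0,0,0.14,-0.1,0,0,0,0.14,-0.1,0,0,0,0.14,-0.1,0,0,0,0.14,-0.1],
)

```text
time: 3.6
ee_pos: [626.2, -10.5, 245.2]
ee_rot: [-0.462, 0.536, -0.535, 0.462]
contact_force: [0.4, -0.0, -0.1]
width: 0.452
```

Run:
```python
from pose import *
k,a=knob(0);st([k[0],k[1],160],a-np.pi/2)
```

```text
t 3.6 pos [626.2 -10.5 245.2] F [ 0.4  -0.03 -0.09] w 0.452  zaxis ang -0.1469 tilt y [-0.001  0.001 -1.   ] j [-0.15  0.43  0.16  1.63 -0.07  1.09 -0.11]
 shift tool mm [24.2 85.1 20.3]
 world turn needed -0.3061 -> twist 0.3061
```

>>> send_rows(
  motion=[0.0242,0.02,0.0203,0,-0.1,0,0.02,0,0.1,-0.1,0,0.02,0,0.1,-0.1,0,0,0,0.106,-0.1,0,0,0,0,-0.1],
)

```text
time: 4.1
ee_pos: [642.5, -37.3, 184.3]
ee_rot: [-0.377, 0.599, -0.598, 0.376]
contact_force: [-0.3, 1.0, 0.0]
width: 0.451
```

>>> send_rows(
  motion=[0,0,0,0,-0.1,0,0,0,0,-0.1,0,0,0,0,-0.1,0,0,0,0,-0.1,0,0,0,0,-0.1],
)

```text
time: 4.6
ee_pos: [643.7, -38.3, 186.0]
ee_rot: [0.376, -0.598, 0.599, -0.377]
contact_force: [0.6, -0.9, 0.0]
width: 0.448
```

Run:
```python
from pose import *
from station import snapshot
k,a=knob(0);st([k[0],k[1],71],a-np.pi/2)
im=snapshot("scene")[:,:,::-1];cv2.imwrite("s1raw.png",im);crop(im,155,120,305,275,5,"pics/s1.png")
print(proj("scene",[[k[0],k[1],91],[k[0],k[1],45]]))
```

```text
t 4.6 pos [643.7 -38.3 186. ] F [ 0.55 -0.9   0.03] w 0.448  zaxis ang -0.4477 tilt y [ 0.  0. -1.] j [-0.15  0.52  0.22  1.64 -0.13  1.   -0.33]
 shift tool mm [ -0.4 115.   -1.4]
 world turn needed -0.0053 -> twist 0.0053
[[216.09033027 212.10425953]
 [217.26161718 225.48823418]]
```

View pics/s1.png

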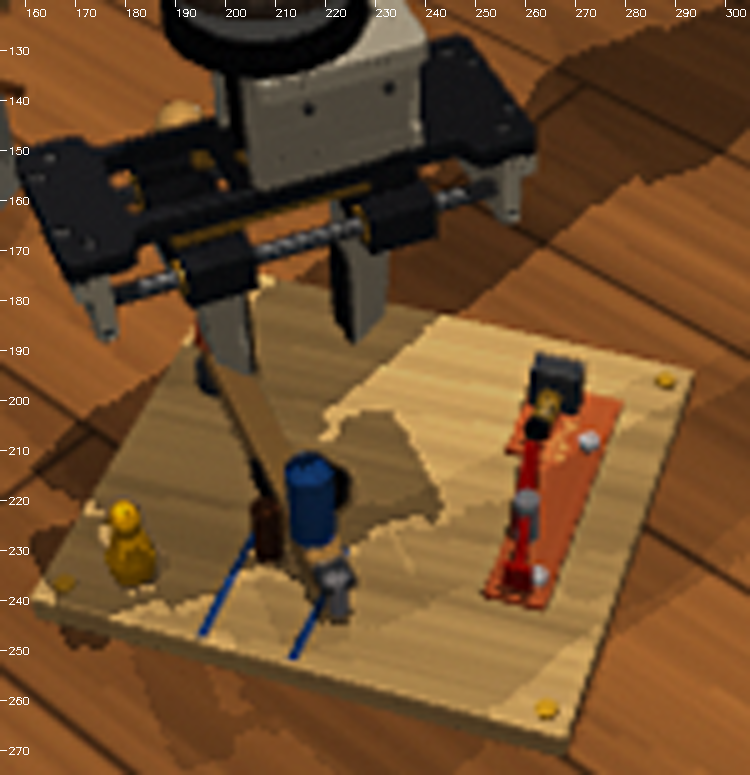

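The open jaws hang over the knob, whose top is at about (216,212), and the knob is clear of both fingers. I'll go down.

>>> send_rows(
  motion=[0,0.025,0,0,-0.1,0,0.025,0,0,-0.1,0,0.025,0,0,-0.1,0,0.02,0,0,-0.1,0,0.0,0,0,-0.1],
)

```text
time: 5.15
ee_pos: [640.9, -38.0, 87.5]
ee_rot: [-0.378, 0.6, -0.597, 0.375]
contact_force: [-0.6, 0.2, 0.6]
width: 0.451
```

>>> send_rows(
  motion=[0,0.01,0,0,-0.1,0,0.008,0,0,-0.1,0,0,0,0,-0.1,0,0,0,0,-0.1,0,0.0,0,0,-0.1],
)

```text
time: 5.65
ee_pos: [644.1, -38.3, 73.4]
ee_rot: [0.376, -0.598, 0.599, -0.377]
contact_force: [-0.1, 0.1, 0.9]
width: 0.45
```

Run:
```python
from pose import *
from station import snapshot
k,a=knob(0);st([k[0],k[1],71],a-np.pi/2)
im=snapshot("scene")[:,:,::-1];cv2.imwrite("s2raw.png",im);crop(im,155,150,280,270,6,"pics/s2.png")
```

```text
t 5.65 pos [644.1 -38.3  73.4] F [-0.07  0.06  0.88] w 0.45  zaxis ang -0.448 tilt y [ 0.001  0.    -1.   ] j [-0.12  0.66  0.2   1.7  -0.17  0.8  -0.3 ]
 shift tool mm [-0.2  2.4 -1.8]
 world turn needed -0.005 -> twist 0.005
```

View pics/s2.png

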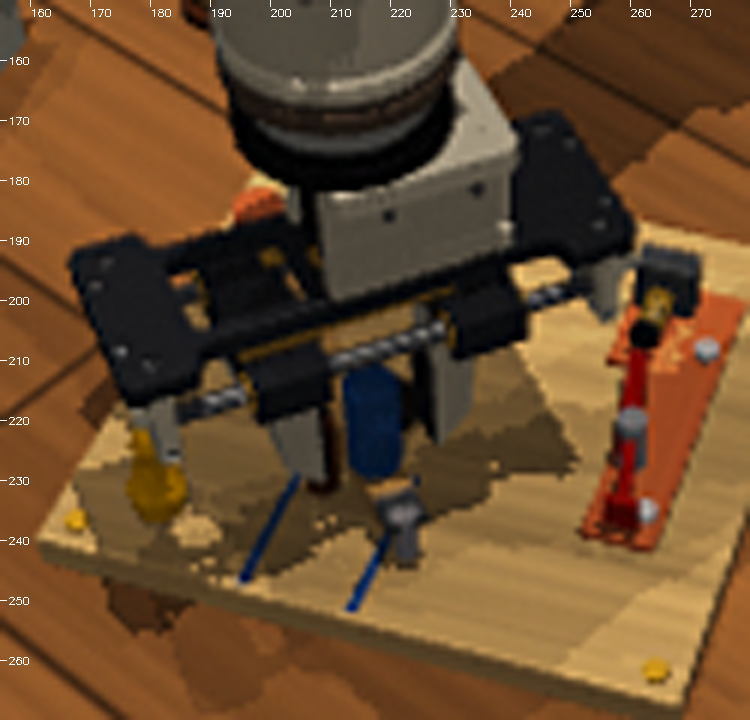

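The knob stands between the fingers, a bit off centre, with no contact. I'll correct by 1.5 mm and close.

>>> send_rows(
  motion=[0,0.002,-0.0015,0,-0.1,0,0,0,0,-1,0,0,0,0,-1,0,0,0,0,-1,0,0,0,0,-1],
  squeeze=25,
)

```text
time: 6.2
ee_pos: [643.1, -38.0, 70.8]
ee_rot: [0.376, -0.598, 0.599, -0.377]
contact_force: [3.9, -2.3, -3.0]
width: 0.231
```

>>> send_rows(
  motion=[0,0,0,0,-1,0,0,0,0,-1,0,0,0,0,-1,0,0,0,0,-1,0,0,0,0,-1],
)

```text
time: 6.7
ee_pos: [642.5, -37.7, 70.8]
ee_rot: [0.376, -0.598, 0.599, -0.377]
contact_force: [5.6, -1.3, -2.9]
width: 0.232
```

Run:
```python
from pose import *
k,a=knob(0);s,R=st([k[0],k[1],71],a-np.pi/2);print(R.T@s['contact_force'])
d=s['ee_pos'][:2]-PV;print(np.hypot(*d),np.arctan2(d[1],d[0])-a)
```

```text
t 6.7 pos [642.5 -37.7  70.8] F [ 5.6  -1.25 -2.91] w 0.232  zaxis ang -0.4479 tilt y [ 0.001 -0.    -1.   ] j [-0.12  0.66  0.2   1.7  -0.17  0.79 -0.3 ]
 shift tool mm [-0.4 -0.2 -0.1]
 world turn needed -0.0051 -> twist 0.0051
[-1.29250122  2.90928621  5.58552349]
139.63880839087705 -0.0007720970780258352
```

>>> send_rows(
  motion=[0.0001,0,-0.0035,-0.025,-1,0.0002,0,-0.007,-0.05,-1,0.0002,0,-0.007,-0.05,-1,0.0002,0,-0.007,-0.05,-1,0.0002,0,-0.007,-0.05,-1],
)

```text
time: 7.2
ee_pos: [612.6, -27.2, 70.8]
ee_rot: [0.442, -0.552, 0.552, -0.442]
contact_force: [4.9, -0.7, -3.2]
width: 0.234
```

```bash
cat >> pose.py <<'E'
def q():
    s,R=st();f=R.T@s['contact_force'];d=s['ee_pos'][:2]-PV
    za=np.arctan2(R[1,2],R[0,2])+np.pi/2
    print("Ftool",f.round(2),"r",round(np.hypot(*d),2),"q",round(np.arctan2(d[1],d[0])-knob(0)[1],4),"tool turn q",round(za-knob(0)[1],4))
E
python3 -c "
from pose import *;q()"
```

```text
t 7.2 pos [612.6 -27.2  70.8] F [ 4.87 -0.7  -3.16] w 0.234  zaxis ang -0.2203 tilt y [ 0.001 -0.    -1.   ] j [-0.1   0.62  0.14  1.78 -0.12  0.75 -0.12]
Ftool [-0.38  3.17  4.9 ] r 139.52 q 0.2266 tool turn q 0.2327
```

>>> send_rows(
  motion=[0.0002,0,-0.007,-0.05,-1,0.0002,0,-0.007,-0.05,-1,0.0002,0,-0.007,-0.05,-1,0.0002,0,-0.007,-0.05,-1,0.0002,0,-0.007,-0.05,-1],
)

```text
time: 7.7
ee_pos: [578.1, -23.8, 70.8]
ee_rot: [-0.507, 0.492, -0.493, 0.508]
contact_force: [6.2, 0.0, -6.0]
width: 0.237
```

>>> send_rows(
  motion=[0.0001,0,-0.0042,-0.03,-1,0.0001,0,-0.0042,-0.03,-1,0.0001,0,-0.0042,-0.03,-1,0.0001,0,-0.0042,-0.03,-1,0.0001,0,-0.0042,-0.03,-1],
)

```text
time: 8.2
ee_pos: [557.5, -25.8, 70.8]
ee_rot: [-0.542, 0.453, -0.454, 0.543]
contact_force: [6.1, 0.1, -6.8]
width: 0.232
```

```bash
python3 -c "
from pose import *;q()
from station import snapshot
im=snapshot('scene')[:,:,::-1];crop(im,155,150,305,270,5,'pics/s3.png');q()"
```

```text
t 8.2 pos [557.5 -25.8  70.8] F [ 6.05  0.09 -6.82] w 0.232  zaxis ang 0.1792 tilt y [ 0.002  0.    -1.   ] j [-0.03  0.54  0.04  1.92 -0.03  0.68  0.2 ]
Ftool [0.99 6.83 5.96] r 139.41 q 0.6243 tool turn q 0.6322
t 8.25 pos [557.  -25.9  70.8] F [ 6.75 -0.2  -5.83] w 0.235  zaxis ang 0.1807 tilt y [ 0.001  0.    -1.   ] j [-0.03  0.54  0.04  1.92 -0.03  0.68  0.21]
Ftool [1.41 5.84 6.6 ] r 139.41 q 0.6285 tool turn q 0.6337
```

View pics/s3.png

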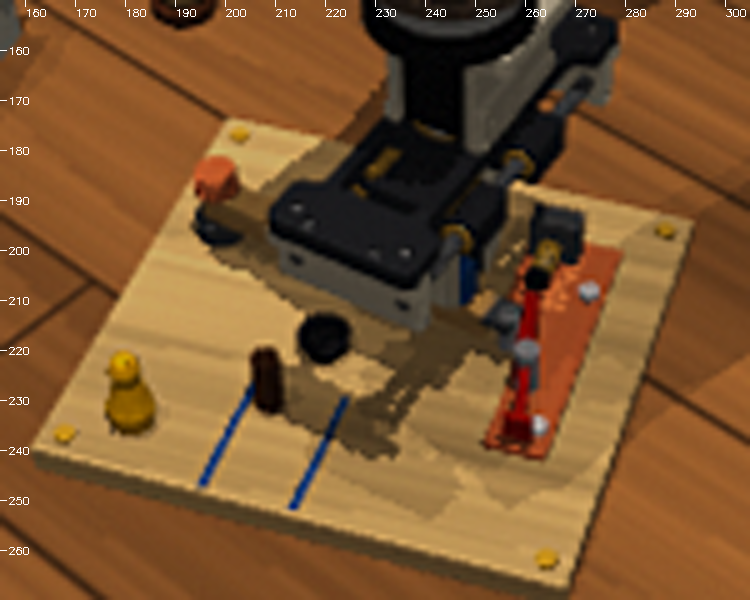

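The nose pin, at about (254,212), is nearing the catch tip. I'll draw slowly from here and watch the tangential pull.

>>> send_rows(
  motion=[0,0,-0.001,-0.007,-1,0,0,-0.001,-0.007,-1,0,0,-0.001,-0.007,-1,0,0,-0.001,-0.007,-1,0,0,-0.001,-0.007,-1],
)

```text
time: 8.75
ee_pos: [553.2, -26.7, 70.9]
ee_rot: [-0.55, 0.443, -0.445, 0.551]
contact_force: [7.2, -0.8, -6.8]
width: 0.232
```

```bash
python3 -c "
from pose import *;q()"
```

```text
t 8.75 pos [553.2 -26.7  70.9] F [ 7.21 -0.78 -6.77] w 0.232  zaxis ang 0.2132 tilt y [ 0.003  0.001 -1.   ] j [-0.02  0.53  0.03  1.93 -0.02  0.68  0.23]
Ftool [2.28 6.79 6.87] r 139.38 q 0.6562 tool turn q 0.6662
```

>>> send_rows(
  motion=[0,0,-0.001,-0.007,-1,0,0,-0.001,-0.007,-1,0,0,-0.001,-0.007,-1,0,0,-0.0005,-0.004,-1,0,0,-0.0005,-0.004,-1],
)

```text
time: 9.25
ee_pos: [549.3, -27.5, 70.8]
ee_rot: [-0.556, 0.435, -0.437, 0.557]
contact_force: [8.3, -0.2, -7.8]
width: 0.234
```

```bash
python3 -c "
from pose import *;q()"
```

```text
t 9.25 pos [549.3 -27.5  70.8] F [ 8.3  -0.18 -7.81] w 0.234  zaxis ang 0.242 tilt y [ 0.003  0.001 -1.   ] j [-0.02  0.53  0.02  1.94 -0.02  0.67  0.26]
Ftool [2.16 7.83 8.  ] r 139.38 q 0.685 tool turn q 0.695
```

>>> send_rows(
  motion=[0,0,-0.0005,-0.0035,-1,0,0,-0.0005,-0.0035,-1,0,0,-0.0005,-0.0035,-1,0,0,-0.0005,-0.0035,-1,0,0,-0.0005,-0.0035,-1],
)

```text
time: 9.75
ee_pos: [546.9, -28.1, 70.9]
ee_rot: [-0.56, 0.43, -0.432, 0.561]
contact_force: [7.0, 1.7, -8.3]
width: 0.235
```

```bash
python3 -c "
from pose import *;q()"
```

```text
t 9.75 pos [546.9 -28.1  70.9] F [ 7.03  1.71 -8.26] w 0.235  zaxis ang 0.2596 tilt y [ 0.003  0.001 -1.   ] j [-0.01  0.52  0.02  1.95 -0.01  0.67  0.28]
Ftool [0.15 8.28 7.21] r 139.4 q 0.7024 tool turn q 0.7126
```

>>> send_rows(
  motion=[0,0,-0.0005,-0.0035,-1,0,0,-0.0005,-0.0035,-1,0,0,-0.0005,-0.0035,-1,0,0,-0.0005,-0.0035,-1,0,0,-0.0005,-0.0035,-1],
)

```text
time: 10.25
ee_pos: [544.5, -28.7, 70.8]
ee_rot: [-0.564, 0.426, -0.427, 0.565]
contact_force: [7.8, -0.3, -8.5]
width: 0.239
```

```bash
python3 -c "
from pose import *;q()"
```

```text
t 10.25 pos [544.5 -28.7  70.8] F [ 7.76 -0.26 -8.51] w 0.239  zaxis ang 0.2772 tilt y [ 0.003  0.001 -1.   ] j [-0.01  0.52  0.01  1.95 -0.01  0.67  0.29]
Ftool [2.37 8.53 7.37] r 139.41 q 0.7201 tool turn q 0.7302
```

>>> send_rows(
  motion=[0,0,-0.0005,-0.0035,-1,0,0,-0.0005,-0.0035,-1,0,0,-0.0005,-0.0035,-1,0,0,-0.0005,-0.0035,-1,0,0,0,0,-1],
)

```text
time: 10.75
ee_pos: [542.5, -29.3, 70.9]
ee_rot: [-0.567, 0.422, -0.423, 0.568]
contact_force: [7.7, 1.0, -8.4]
width: 0.235
```

```bash
python3 -c "
from pose import *;q()"
```

```text
t 10.75 pos [542.5 -29.3  70.9] F [ 7.7   1.04 -8.36] w 0.235  zaxis ang 0.2912 tilt y [ 0.003  0.001 -1.   ] j [-0.    0.52  0.01  1.96 -0.01  0.66  0.3 ]
Ftool [1.21 8.38 7.66] r 139.37 q 0.7348 tool turn q 0.7442
```

>>> send_rows(
  motion=[0,0,-0.0005,-0.0035,-1,0,0,-0.0005,-0.0035,-1,0,0,-0.0005,-0.0035,-1,0,0,-0.0005,-0.0035,-1,0,0,0,0,-1],
)

```text
time: 11.25
ee_pos: [540.6, -29.9, 70.9]
ee_rot: [-0.569, 0.418, -0.419, 0.571]
contact_force: [8.2, 0.7, -7.6]
width: 0.233
```

```bash
python3 -c "
from pose import *;q()"
```

```text
t 11.25 pos [540.6 -29.9  70.9] F [ 8.17  0.67 -7.64] w 0.233  zaxis ang 0.3052 tilt y [ 0.003  0.001 -1.   ] j [ 0.    0.52  0.01  1.96 -0.01  0.66  0.32]
Ftool [1.81 7.66 7.97] r 139.38 q 0.7491 tool turn q 0.7582
```

>>> send_rows(
  motion=[0,0,-0.0005,-0.0035,-1,0,0,-0.0005,-0.0035,-1,0,0,-0.0005,-0.0035,-1,0,0,-0.0005,-0.0035,-1,0,0,0,0,-1],
)

```text
time: 11.75
ee_pos: [538.7, -30.5, 70.8]
ee_rot: [-0.572, 0.414, -0.415, 0.574]
contact_force: [7.5, 0.1, -7.7]
width: 0.233
```

```bash
python3 -c "
from pose import *;q()
from station import snapshot
im=snapshot('scene')[:,:,::-1];crop(im,215,170,305,250,8,'pics/s4.png');q()"
```

```text
t 11.75 pos [538.7 -30.5  70.8] F [ 7.45  0.12 -7.67] w 0.233  zaxis ang 0.3192 tilt y [ 0.003  0.001 -1.   ] j [ 0.01  0.51  0.    1.97 -0.    0.66  0.33]
Ftool [2.22 7.69 7.1 ] r 139.39 q 0.7636 tool turn q 0.7722
t 11.8 pos [538.7 -30.5  70.9] F [ 7.48  0.4  -7.06] w 0.234  zaxis ang 0.3192 tilt y [ 0.003  0.001 -1.   ] j [ 0.01  0.51  0.    1.97 -0.    0.66  0.33]
Ftool [1.96 7.08 7.21] r 139.38 q 0.7635 tool turn q 0.7722
```

View pics/s4.png

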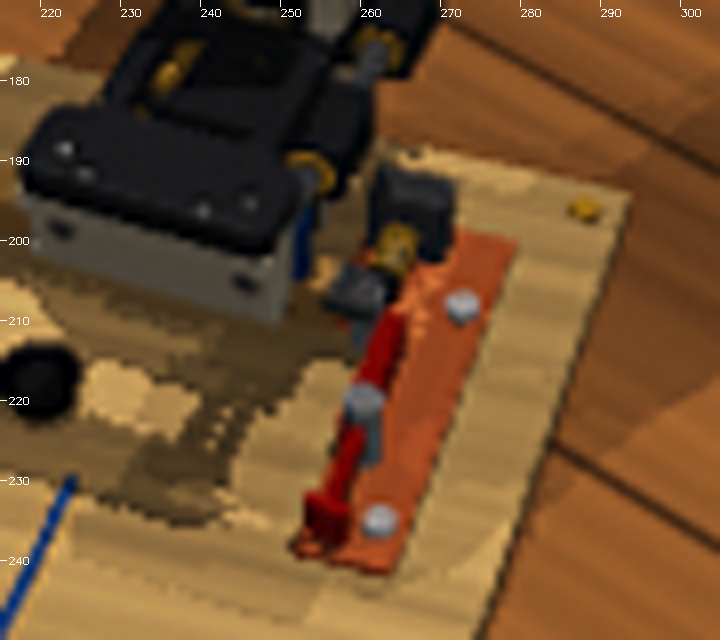

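The nose pin, at about (261,208), is now pushing the catch aside, and the catch is visibly tilted. The buffer is close behind, so I'll take 1.5 mm per call.

>>> send_rows(
  motion=[0,0,-0.0005,-0.0035,-1,0,0,-0.0005,-0.0035,-1,0,0,-0.0005,-0.0035,-1,0,0,0,0,-1,0,0,0,0,-1],
)

```text
time: 12.3
ee_pos: [537.2, -31.0, 70.8]
ee_rot: [-0.575, 0.411, -0.412, 0.576]
contact_force: [7.1, 0.8, -7.8]
width: 0.233
```

```bash
python3 -c "
from pose import *;q()"
```

```text
t 12.3 pos [537.2 -31.   70.8] F [ 7.13  0.84 -7.8 ] w 0.233  zaxis ang 0.3297 tilt y [ 0.002  0.001 -1.   ] j [ 0.01  0.51 -0.    1.97 -0.    0.66  0.34]
Ftool [1.51 7.81 7.  ] r 139.37 q 0.7753 tool turn q 0.7827
```

>>> send_rows(
  motion=[0,0,-0.0005,-0.0035,-1,0,0,-0.0005,-0.0035,-1,0,0,-0.0005,-0.0035,-1,0,0,0,0,-1,0,0,0,0,-1],
)

```text
time: 12.8
ee_pos: [535.8, -31.5, 70.8]
ee_rot: [-0.577, 0.408, -0.409, 0.578]
contact_force: [8.4, 0.2, -7.9]
width: 0.234
```

```bash
python3 -c "
from pose import *;q()
from station import snapshot
im=snapshot('scene')[:,:,::-1];crop(im,215,170,305,250,8,'pics/s5.png');q()"
```

```text
t 12.8 pos [535.8 -31.5  70.8] F [ 8.36  0.16 -7.91] w 0.234  zaxis ang 0.3401 tilt y [ 0.002  0.001 -1.   ] j [ 0.01  0.51 -0.    1.97  0.    0.66  0.35]
Ftool [2.64 7.93 7.92] r 139.36 q 0.7855 tool turn q 0.7931
t 12.85 pos [535.8 -31.5  70.8] F [ 7.6   0.68 -7.64] w 0.23  zaxis ang 0.3401 tilt y [ 0.002  0.001 -1.   ] j [ 0.01  0.51 -0.    1.97  0.    0.66  0.35]
Ftool [1.9  7.66 7.37] r 139.37 q 0.7855 tool turn q 0.7931
```

View pics/s5.png

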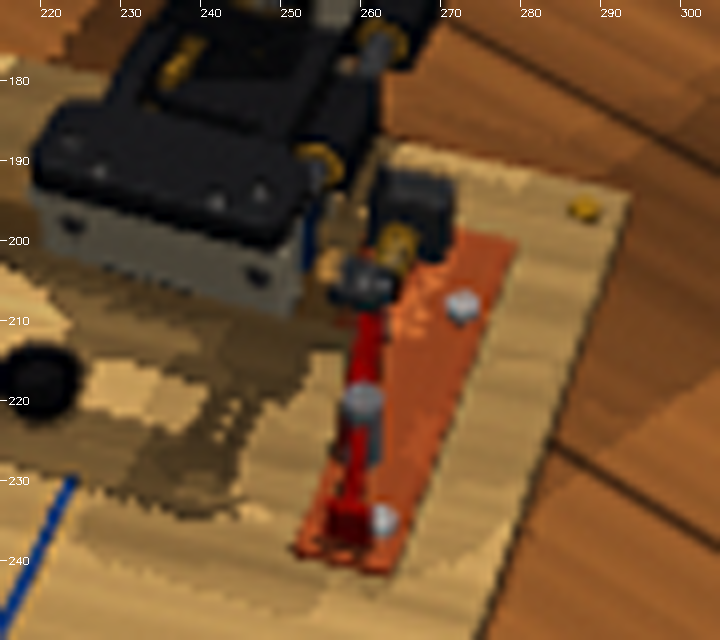

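The catch has sprung back to its line, with its head at (261,210) and tail at (257,236), behind the nose. I'll pull a little further until the buffer is just felt.

>>> send_rows(
  motion=[0,0,-0.0005,-0.0035,-1,0,0,-0.0005,-0.0035,-1,0,0,0,0,-1,0,0,0,0,-1,0,0,0,0,-1],
)

```text
time: 13.35
ee_pos: [534.9, -31.8, 70.8]
ee_rot: [-0.578, 0.406, -0.407, 0.58]
contact_force: [6.9, 0.3, -7.1]
width: 0.236
```

```bash
python3 -c "
from pose import *;q()
from station import snapshot
im=snapshot('scene')[:,:,::-1];crop(im,215,170,305,250,8,'pics/s6.png');q()"
```

```text
t 13.35 pos [534.9 -31.8  70.8] F [ 6.92  0.31 -7.11] w 0.236  zaxis ang 0.3472 tilt y [ 0.002  0.001 -1.   ] j [ 0.01  0.51 -0.    1.97  0.    0.66  0.35]
Ftool [2.07 7.13 6.59] r 139.39 q 0.7925 tool turn q 0.8002
t 13.4 pos [534.9 -31.8  70.8] F [ 8.16 -0.2  -8.48] w 0.238  zaxis ang 0.3471 tilt y [ 0.002  0.001 -1.   ] j [ 0.01  0.51 -0.    1.97  0.    0.66  0.35]
Ftool [2.96 8.5  7.58] r 139.36 q 0.7926 tool turn q 0.8001
```

View pics/s6.png

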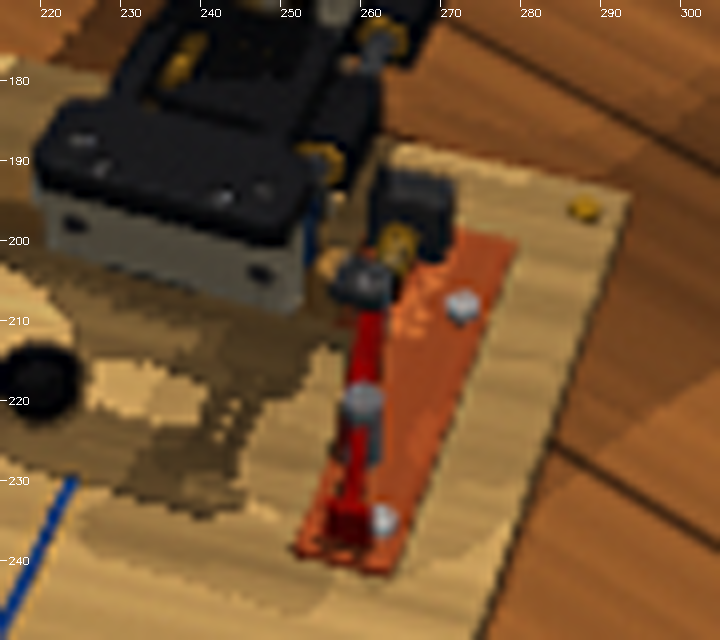

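>>> send_rows(
  motion=[0,0,-0.0005,-0.0035,-1,0,0,-0.0005,-0.0035,-1,0,0,0,0,-1,0,0,0,0,-1,0,0,0,0,-1],
)

```text
time: 13.9
ee_pos: [534.0, -32.1, 70.9]
ee_rot: [-0.58, 0.404, -0.405, 0.581]
contact_force: [6.8, 0.6, -8.1]
width: 0.233
```

```bash
python3 -c "
from pose import *;q()"
```

```text
t 13.9 pos [534.  -32.1  70.9] F [ 6.77  0.62 -8.11] w 0.233  zaxis ang 0.3541 tilt y [ 0.003  0.001 -1.   ] j [ 0.02  0.51 -0.01  1.98  0.    0.65  0.36]
Ftool [1.77 8.12 6.54] r 139.34 q 0.7996 tool turn q 0.8071
```

The catch is seated and the buffer is not loaded. I'll ease forward slowly.

>>> send_rows(
  motion=[0,0,0.0003,0.002,-1,0,0,0.0003,0.002,-1,0,0,0.0003,0.002,-1,0,0,0.0003,0.002,-1,0,0,0.0003,0.002,-1],
)

```text
time: 14.4
ee_pos: [535.3, -31.6, 70.8]
ee_rot: [-0.578, 0.406, -0.408, 0.579]
contact_force: [8.0, 0.4, -7.3]
width: 0.235
```

```bash
python3 -c "
from pose import *;q()"
```

```text
t 14.4 pos [535.3 -31.6  70.8] F [ 8.05  0.41 -7.33] w 0.235  zaxis ang 0.344 tilt y [ 0.002  0.001 -1.   ] j [ 0.01  0.51 -0.    1.97  0.    0.66  0.35]
Ftool [2.33 7.35 7.7 ] r 139.37 q 0.789 tool turn q 0.797
```

>>> send_rows(
  motion=[0,0,0.0003,0.002,-1,0,0,0.0003,0.002,-1,0,0,0.0002,0.001,-1,0,0,0.0002,0.001,-1,0,0,0,0,-1],
)

```text
time: 14.9
ee_pos: [536.1, -31.4, 70.8]
ee_rot: [-0.576, 0.408, -0.409, 0.578]
contact_force: [7.9, -0.3, -6.3]
width: 0.232
```

```bash
python3 -c "
from pose import *;q()"
```

```text
t 14.9 pos [536.1 -31.4  70.8] F [ 7.9  -0.29 -6.26] w 0.232  zaxis ang 0.3381 tilt y [ 0.002  0.001 -1.   ] j [ 0.01  0.51 -0.    1.97  0.    0.66  0.35]
Ftool [2.89 6.27 7.34] r 139.38 q 0.7834 tool turn q 0.7911
```

>>> send_rows(
  motion=[0,0,0.0002,0.0014,-1,0,0,0.0002,0.0014,-1,0,0,0.0002,0.0014,-1,0,0,0.0002,0.0014,-1,0,0,0,0,-1],
)

```text
time: 15.4
ee_pos: [536.2, -31.4, 70.8]
ee_rot: [-0.576, 0.41, -0.411, 0.576]
contact_force: [4.2, -0.9, -5.1]
width: 0.236
```

```bash
python3 -c "
from pose import *;q()
from station import snapshot
im=snapshot('scene')[:,:,::-1];crop(im,215,170,305,250,8,'pics/s7.png');q()"
```

```text
t 15.4 pos [536.2 -31.4  70.8] F [ 4.17 -0.9  -5.06] w 0.236  zaxis ang 0.3324 tilt y [ 0.001  0.    -1.   ] j [ 0.01  0.51 -0.    1.97  0.    0.66  0.34]
Ftool [2.21 5.06 3.64] r 139.35 q 0.7828 tool turn q 0.7854
t 15.45 pos [536.2 -31.3  70.8] F [ 5.99  1.02 -5.76] w 0.233  zaxis ang 0.3325 tilt y [ 0.001  0.    -1.   ] j [ 0.01  0.51 -0.    1.97  0.    0.66  0.34]
Ftool [0.99 5.77 5.99] r 139.37 q 0.7826 tool turn q 0.7855
```

View pics/s7.png

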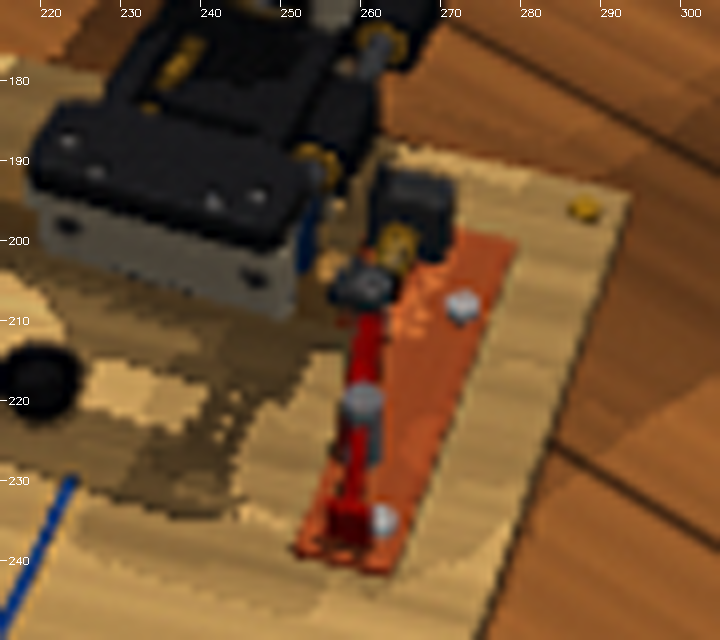

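The nose is bearing on the catch: measured motion has stopped while the pull falls. I'll keep easing until the hand force is near zero.

>>> send_rows(
  motion=[0,0,0.0002,0,-1,0,0,0.0002,0,-1,0,0,0.0002,0,-1,0,0,0,0,-1,0,0,0,0,-1],
)

```text
time: 15.95
ee_pos: [536.2, -31.3, 70.8]
ee_rot: [-0.576, 0.411, -0.41, 0.576]
contact_force: [3.0, 1.6, -1.3]
width: 0.232
```

```bash
python3 -c "
from pose import *;q()"
```

```text
t 15.95 pos [536.2 -31.3  70.8] F [ 2.98  1.63 -1.29] w 0.232  zaxis ang 0.3317 tilt y [-0.  0. -1.] j [ 0.01  0.51 -0.    1.97  0.    0.66  0.34]
Ftool [-0.57  1.29  3.35] r 139.37 q 0.7822 tool turn q 0.7847
```

>>> send_rows(
  motion=[0,0,0.0002,0,-1,0,0,0.0002,0,-1,0,0,0,0,-1,0,0,0,0,-1,0,0,0,0,-1],
)

```text
time: 16.45
ee_pos: [536.3, -31.3, 70.7]
ee_rot: [0.576, -0.411, 0.41, -0.576]
contact_force: [-0.1, 2.5, 2.7]
width: 0.236
```

```bash
python3 -c "
from pose import *;q()"
```

```text
t 16.45 pos [536.3 -31.3  70.7] F [-0.06  2.49  2.71] w 0.236  zaxis ang 0.3315 tilt y [-0.001  0.    -1.   ] j [ 0.01  0.51 -0.    1.97  0.    0.66  0.34]
Ftool [-2.38 -2.71  0.75] r 139.36 q 0.7818 tool turn q 0.7845
```

>>> send_rows(
  motion=[0,0,0,0,-1,0,0,0,0,-0.5,0,0,0,0,-0.45,0,0,0,0,-0.4,0,0,0,0,-0.35],
)

```text
time: 16.95
ee_pos: [536.6, -31.8, 70.5]
ee_rot: [0.576, -0.411, 0.411, -0.575]
contact_force: [-0.3, 0.1, 1.3]
width: 0.318
```

>>> send_rows(
  motion=[0,0,0,0,-0.25,0,0,0,0,-0.15,0,0,0,0,-0.1,0,0,0,0,-0.1,0,0,0,0,-0.1],
)

```text
time: 17.45
ee_pos: [536.8, -31.5, 70.7]
ee_rot: [-0.576, 0.411, -0.411, 0.576]
contact_force: [-0.4, -0.3, 0.5]
width: 0.45
```

```bash
python3 -c "
from pose import *;q()
from station import snapshot
im=snapshot('scene')[:,:,::-1];crop(im,215,150,305,250,7,'pics/s8.png');k=knob(.7827,139.5)[0];st([k[0],k[1],71])"
```

```text
t 17.45 pos [536.8 -31.5  70.7] F [-0.35 -0.25  0.53] w 0.45  zaxis ang 0.3314 tilt y [-0.  0. -1.] j [ 0.01  0.51 -0.    1.97  0.    0.66  0.34]
Ftool [ 0.12 -0.53 -0.41] r 139.04 q 0.7791 tool turn q 0.7844
t 17.5 pos [536.8 -31.5  70.7] F [-0.17  0.2  -0.16] w 0.451  zaxis ang 0.3314 tilt y [-0. -0. -1.] j [ 0.01  0.51 -0.    1.97  0.    0.66  0.34]
 shift tool mm [-0.5 -0.3 -0.5]
```

View pics/s8.png

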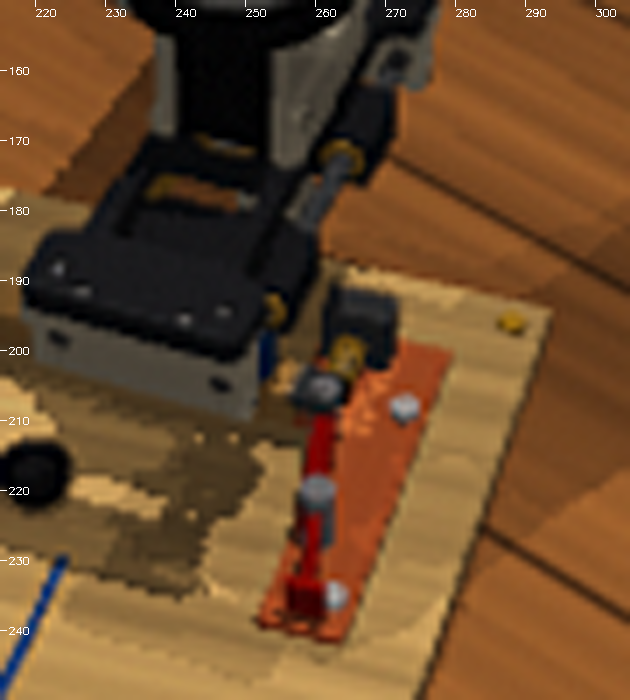

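The catch holds: the hand is free and the force is about 0. I'll rise straight up.

>>> send_rows(
  motion=[0,-0.005,0,0,-0.1,0,-0.015,0,0,-0.1,0,-0.025,0,0,-0.1,0,-0.035,0,0,-0.1,0,-0.035,0,0,-0.1],
)

```text
time: 18.0
ee_pos: [536.3, -31.5, 186.9]
ee_rot: [0.576, -0.411, 0.41, -0.575]
contact_force: [1.2, 0.4, 0.2]
width: 0.451
```

>>> send_rows(
  motion=[0,-0.01,0,-0.14,-0.1,0,0,0,-0.14,-0.1,0,0,0,-0.14,-0.1,0,0,0,-0.14,-0.1,0,0,0,-0.14,-0.1],
)

```text
time: 18.5
ee_pos: [536.7, -31.5, 196.2]
ee_rot: [-0.682, 0.186, -0.187, 0.682]
contact_force: [-0.1, 0.8, -0.0]
width: 0.453
```

>>> send_rows(
  motion=[0,0,0,-0.14,-0.1,0,0,0,-0.14,-0.1,0,0,0,-0.14,-0.1,0,0,0,-0.14,-0.1,0,0,0,-0.14,-0.1],
)

```text
time: 19.0
ee_pos: [536.7, -31.6, 196.1]
ee_rot: [0.705, 0.059, -0.059, -0.705]
contact_force: [-0.4, 0.1, 0.0]
width: 0.447
```

>>> send_rows(
  motion=[0,0,0,-0.14,-0.1,0,0,0,-0.03,0,0,0,0,0,0.2,0,0,0,0,0.2,0,0,0,0,0.2],
)

```text
time: 19.5
ee_pos: [536.7, -31.5, 195.8]
ee_rot: [0.698, 0.116, -0.116, -0.698]
contact_force: [0.3, 0.1, 0.6]
width: 0.6
```

```bash
python3 -c "
from pose import *
st([459.3,356.2,150],1.90)"
```

```text
t 19.5 pos [536.7 -31.5 195.8] F [0.27 0.11 0.58] w 0.6  zaxis ang 1.8997 tilt y [-0. -0. -1.] j [ 0.24  0.34 -0.28  1.89  0.12  0.93  1.8 ]
 shift tool mm [ 51.9  45.7 391.9]
 world turn needed 0.0003 -> twist -0.0003
```

>>> send_rows(
  motion=[0.004,0,0.03,0,0.2,0.004,0,0.03,0,0.2,0.004,0,0.03,0,0.2,0.004,0,0.03,0,0.2,0.004,0,0.03,0,0.2],
)

```text
time: 20.0
ee_pos: [506.6, 118.1, 195.8]
ee_rot: [0.698, 0.116, -0.116, -0.698]
contact_force: [-0.2, -0.3, -0.8]
width: 0.599
```

>>> send_rows(
  motion=[0.004,0,0.03,0,0.2,0.004,0,0.03,0,0.2,0.004,0,0.03,0,0.2,0.004,0,0.03,0,0.2,0.004,0,0.03,0,0.2],
)

```text
time: 20.5
ee_pos: [476.8, 266.4, 195.8]
ee_rot: [0.698, 0.116, -0.116, -0.698]
contact_force: [0.0, 0.3, -0.4]
width: 0.602
```

>>> send_rows(
  motion=[0.004,0,0.03,0,0.2,0.004,0.015,0.03,0,0.2,0.004,0.015,0.03,0,0.2,0,0.016,0.002,0,0.2,0,0,0,0,0.2],
)

```text
time: 21.0
ee_pos: [456.7, 355.7, 147.3]
ee_rot: [0.698, 0.115, -0.118, -0.697]
contact_force: [0.5, -1.1, -0.1]
width: 0.603
```

```bash
python3 -c "
from pose import *
from station import snapshot
for n in ('scene','top'):
    im=snapshot(n)[:,:,::-1];cv2.imwrite(n+'9.png',im)
    if n=='scene': crop(im,340,220,440,310,7,'pics/s9b.png');crop(im,155,165,305,275,5,'pics/s9.png')
    else: crop(im,205,145,330,265,6,'pics/t9.png')
st([459.3,356.2,33],1.90)"
```

```text
t 21.1 pos [458.9 354.7 149.3] F [0.88 0.17 0.05] w 0.6  zaxis ang 1.8999 tilt y [-0.001 -0.002 -1.   ] j [-0.39  0.49 -0.41  1.81  0.24  0.89  0.99]
 shift tool mm [  1.  116.3   1.5]
 world turn needed 0.0001 -> twist -0.0001
```

View pics/s9b.png

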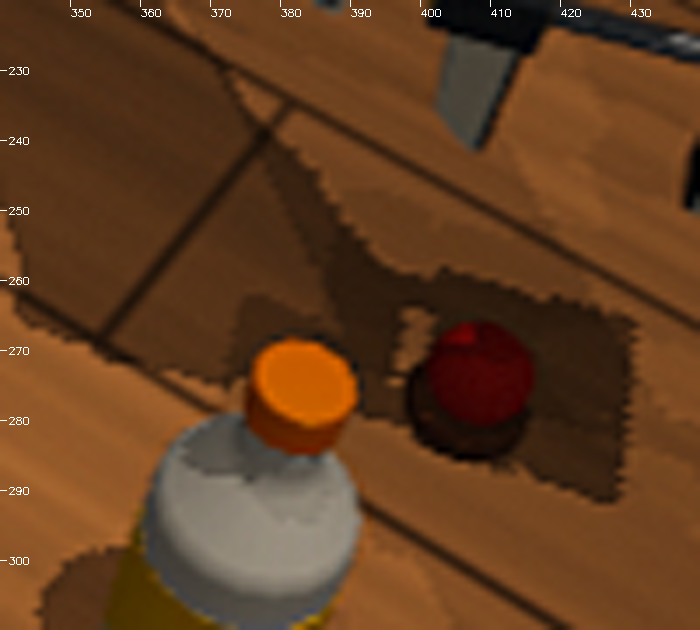

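View pics/s9.png

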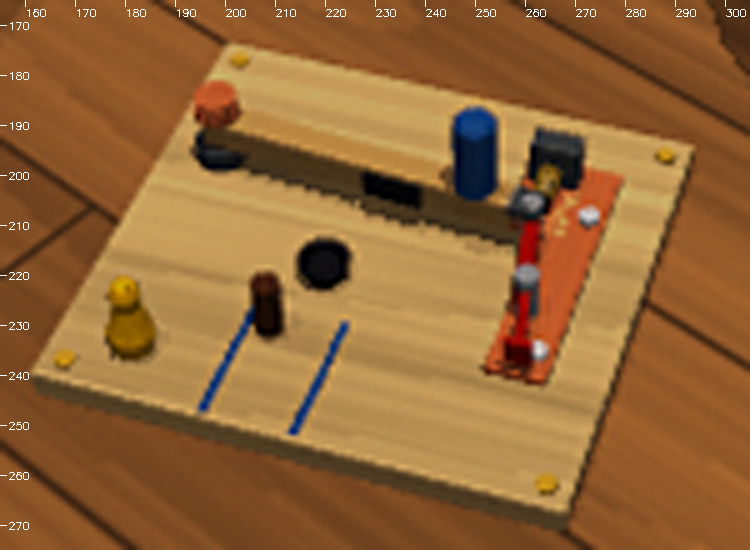

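View pics/t9.png

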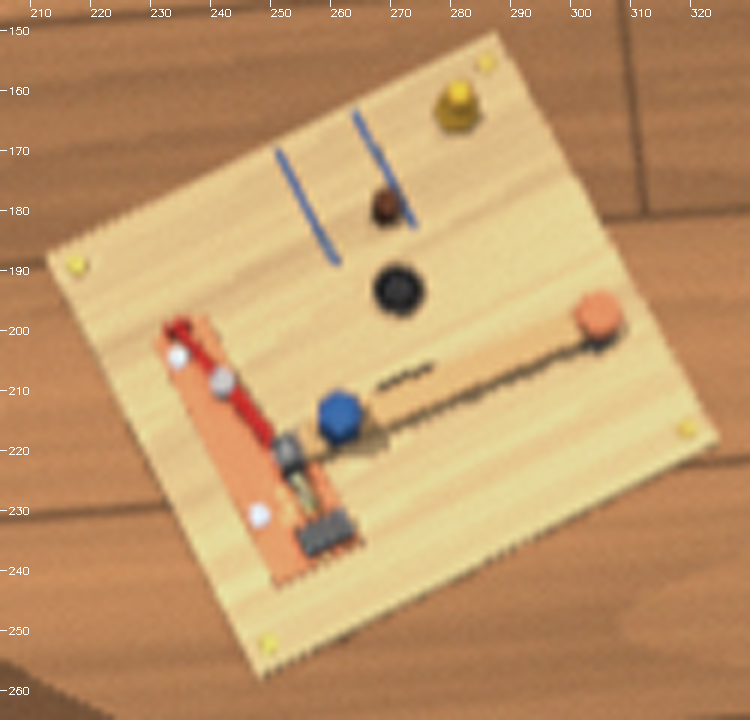

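The arm is cocked with the nose hooked, and the tee is at scene (219,217) and top (271,193). The ball sits undisturbed in its ring. I'll descend on it.

>>> send_rows(
  motion=[0.001,0.03,0.0015,0,0.2,0,0.03,0,0,0.2,0,0.03,0,0,0.2,0,0.016,0,0,0.2,0,0,0,0,0.2],
)

```text
time: 21.6
ee_pos: [458.8, 355.7, 42.2]
ee_rot: [0.698, 0.115, -0.117, -0.697]
contact_force: [0.2, -0.2, 0.3]
width: 0.599
```

>>> send_rows(
  motion=[0,0.005,0,0,0.2,0,0.005,0,0,0.2,0,0,0,0,0.2,0,0,0,0,0.2,0,0,0,0,0.2],
)

```text
time: 22.1
ee_pos: [459.5, 358.2, 34.3]
ee_rot: [-0.697, -0.117, 0.116, 0.698]
contact_force: [0.6, 0.5, 1.0]
width: 0.599
```

```bash
python3 -c "
from pose import *
st([459.3,356.2,33],1.90)
def cr(x,y,s,x0,y0): return x0+x/s-.5,y0+y/s-.5
a=cr(399,290,6,205,145);b=cr(324,261,5,155,165)
print(at('top',*a,27),at('scene',*b,27),tri(a,b))
a=cr(341,414,6,205,145);b=cr(474,121,5,155,165)
print('knob',at('top',*a,91),at('scene',*b,91))
from station import snapshot
im=snapshot('scene')[:,:,::-1];crop(im,340,200,440,300,7,'pics/s10.png')"
```

```text
t 22.1 pos [459.5 358.2  34.3] F [0.64 0.51 1.02] w 0.599  zaxis ang 1.9015 tilt y [ 0.001  0.001 -1.   ] j [-0.44  0.66 -0.34  1.86  0.33  0.68  0.92]
 shift tool mm [-0.8  1.3 -1.8]
 world turn needed -0.0015 -> twist 0.0015
[605.14748753 -67.64296651  27.        ] [608.71616212 -64.043096    27.        ] (array([605.95735332, -67.55071949,  22.17965755]), np.float64(0.8249416049513226))
knob [533.18706334 -31.88043314  91.        ] [537.92169995 -29.00287767  91.        ]
```

View pics/s10.png

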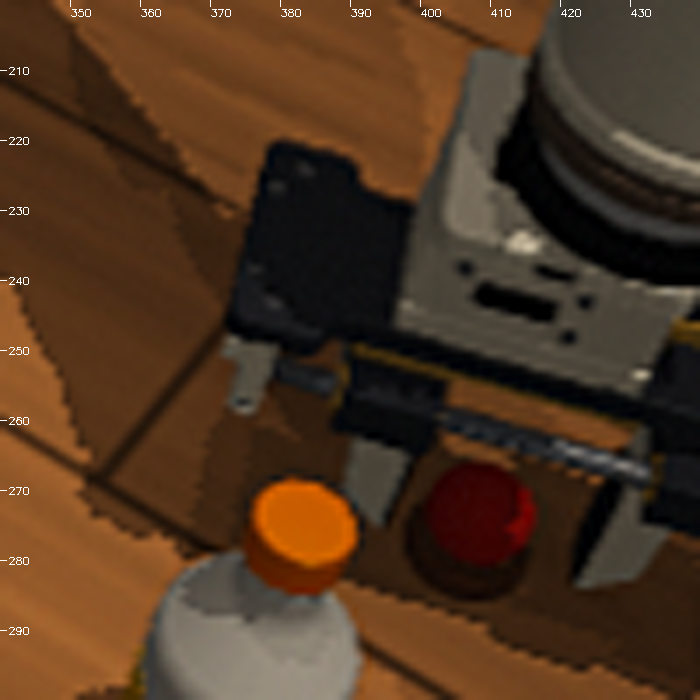

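The ball, at about (407,273), is centred between the fingers at about 396 and 421. I'll close on it gently.

>>> send_rows(
  motion=[0,0.001,-0.0012,0,0.2,0,0,0,0,-0.1,0,0,0,0,-0.2,0,0,0,0,-0.4,0,0,0,0,-1],
  squeeze=8,
)

```text
time: 22.65
ee_pos: [459.6, 356.6, 32.8]
ee_rot: [0.698, 0.116, -0.116, -0.697]
contact_force: [-0.5, 0.3, 0.5]
width: 0.337
```

>>> send_rows(
  motion=[0,0,0,0,-1,0,0,0,0,-1,0,0,0,0,-1,0,0,0,0,-1,0,0,0,0,-1],
)

```text
time: 23.15
ee_pos: [459.6, 356.7, 32.7]
ee_rot: [0.698, 0.116, -0.116, -0.697]
contact_force: [-0.0, -0.7, 0.9]
width: 0.339
```

```bash
python3 -c "
from pose import *
st([459.3,356.2,33],1.90)
T1=least_squares(lambda p:(proj('top',w(p,Lc))-T).ravel(),[579,-56,.4]).x
S1=least_squares(lambda p:(proj('scene',w(p,Lc))-S).ravel(),[579,-56,.4]).x
print(T1,S1)
def loc(p,q):
    d=q[:2]-p[:2];c,s=np.cos(p[2]),np.sin(p[2]);return c*d[0]+s*d[1],-s*d[0]+c*d[1]
print(loc(T1,np.array([605.15,-67.64])),loc(S1,np.array([608.7,-64.04])),w((T1+S1)/2,[20,-20,27]))
"
```

```text
t 23.15 pos [459.6 356.7  32.7] F [-0.01 -0.72  0.92] w 0.339  zaxis ang 1.9014 tilt y [ 0. -0. -1.] j [-0.44  0.66 -0.34  1.86  0.34  0.68  0.92]
 shift tool mm [-0.4 -0.3 -0.4]
 world turn needed -0.0014 -> twist 0.0014
[ 5.79189754e+02 -5.68596096e+01  3.96857367e-01] [ 5.80585717e+02 -5.29266806e+01  3.96983681e-01]
(np.float64(19.775765409158744), np.float64(-19.97674385862713)) (np.float64(21.631039303877994), np.float64(-21.119112553718992)) [[606.06445436 -65.60665938  27.        ]]
```

>>> send_rows(
  motion=[0,-0.01,0,0,-1,0,-0.03,0,0,-1,0,-0.04,0,0,-1,0,-0.04,0,0,-1,0,-0.03,0,0,-1],
)

```text
time: 23.65
ee_pos: [459.8, 357.7, 186.0]
ee_rot: [-0.697, -0.117, 0.116, 0.698]
contact_force: [0.1, 0.5, -0.6]
width: 0.341
```

```bash
python3 -c "
from pose import *
st([605.8,-66.3,180],1.90)"
```

```text
t 23.65 pos [459.8 357.7 186. ] F [ 0.11  0.47 -0.58] w 0.341  zaxis ang 1.9021 tilt y [ 0.002  0.002 -1.   ] j [-0.37  0.45 -0.43  1.78  0.22  0.96  1.01]
 shift tool mm [ 2.000e-01  5.400e+00 -4.485e+02]
 world turn needed -0.0021 -> twist 0.0021
```

>>> send_rows(
  motion=[0,0,-0.015,0,-1,0,0,-0.03,0,-1,0,0,-0.03,0,-1,0,0,-0.03,0,-1,0,0,-0.03,0,-1],
)

```text
time: 24.15
ee_pos: [503.2, 227.3, 182.3]
ee_rot: [0.698, 0.116, -0.117, -0.697]
contact_force: [-0.2, 0.8, 0.1]
width: 0.34
```

>>> send_rows(
  motion=[0,0,-0.03,0,-1,0,0,-0.03,0,-1,0,0,-0.03,0,-1,0,0,-0.03,0,-1,0,0,-0.03,0,-1],
)

```text
time: 24.65
ee_pos: [551.8, 85.5, 182.3]
ee_rot: [0.697, 0.116, -0.117, -0.697]
contact_force: [0.4, 0.8, 0.1]
width: 0.34
```

>>> send_rows(
  motion=[0,0,-0.03,0,-1,0,0,-0.03,0,-1,0,0,-0.03,0,-1,0,0,-0.03,0,-1,0,0,-0.02,0,-1],
)

```text
time: 25.15
ee_pos: [597.2, -48.6, 182.1]
ee_rot: [0.698, 0.115, -0.116, -0.697]
contact_force: [0.0, -0.1, 0.0]
width: 0.344
```

>>> send_rows(
  motion=[0,0,-0.015,0,-1,0,0,-0.008,0,-1,0,0,0,0,-1,0,0,0,0,-1,0,0,0,0,-1],
)

```text
time: 25.65
ee_pos: [604.7, -65.2, 182.7]
ee_rot: [-0.697, -0.117, 0.117, 0.698]
contact_force: [0.4, -0.1, 0.1]
width: 0.338
```

```bash
python3 -c "
from pose import *
st([605.8,-66.3,70],1.90)"
```

```text
t 25.65 pos [604.7 -65.2 182.7] F [ 0.41 -0.05  0.09] w 0.338  zaxis ang 1.9036 tilt y [-0.     0.001 -1.   ] j [ 0.29  0.48 -0.3   1.72  0.16  0.97  1.84]
 shift tool mm [  0.6 112.7  -1.5]
 world turn needed -0.0036 -> twist 0.0036
```

>>> send_rows(
  motion=[0.0006,0.03,-0.0015,0.003,-1,0,0.03,0,0,-1,0,0.03,0,0,-1,0,0.02,0,0,-1,0,0,0,0,-1],
)

```text
time: 26.15
ee_pos: [603.2, -66.7, 69.6]
ee_rot: [-0.697, -0.114, 0.118, 0.698]
contact_force: [-0.7, 0.2, -0.1]
width: 0.338
```

>>> send_rows(
  motion=[0,0,0,0,-1,0,0,0,0,-1,0,0,0,0,-1,0,0,0,0,-1,0,0,0,0,-1],
)

```text
time: 26.65
ee_pos: [606.5, -68.3, 73.5]
ee_rot: [0.698, 0.116, -0.115, -0.698]
contact_force: [0.7, -0.3, -0.6]
width: 0.339
```

```bash
python3 -c "
from pose import *
st([605.8,-66.3,49.2],1.90)
from station import snapshot
im=snapshot('scene')[:,:,::-1];crop(im,155,165,275,260,6,'pics/s11.png')"
```

```text
t 26.65 pos [606.5 -68.3  73.5] F [ 0.7  -0.32 -0.64] w 0.339  zaxis ang 1.8983 tilt y [ 0.001 -0.    -1.   ] j [ 0.26  0.62 -0.26  1.78  0.22  0.77  1.79]
 shift tool mm [-0.  24.3  2.1]
 world turn needed 0.0017 -> twist -0.0017
```

View pics/s11.png

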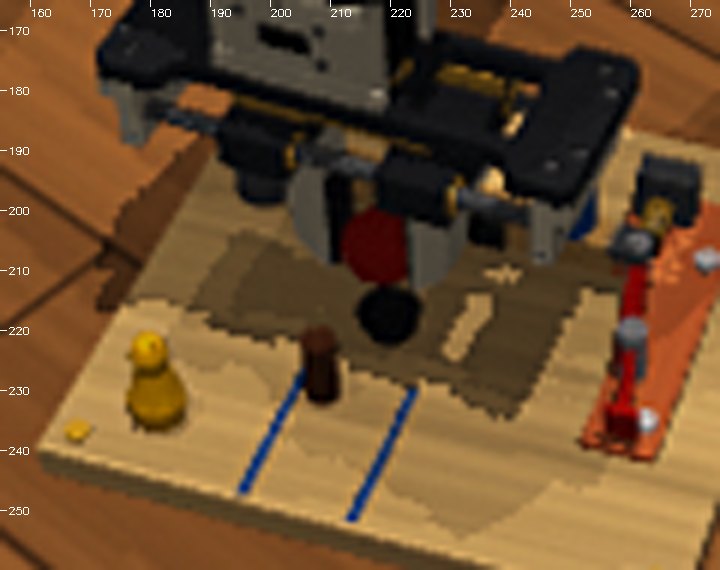

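```bash
python3 -c "
from pose import *
print(tri((304-.5,196.5),(197.8,183.5)))
# ball px in scene predicted from TCP
s,R=st([605.8,-66.3,49.2],1.90)
p=s['ee_pos']-[0,0,9.7];print(proj('scene',[p,[605.8,-66.3,27]]))"
```

```text
(array([ 580.44638245, -161.36187237,   56.76401279]), np.float64(1.3467784871631787))
t 26.7 pos [606.3 -68.3  73.3] F [0.35 0.22 0.2 ] w 0.34  zaxis ang 1.8983 tilt y [ 0.001 -0.    -1.   ] j [ 0.26  0.62 -0.26  1.78  0.22  0.77  1.79]
 shift tool mm [ 0.1 24.1  2.1]
 world turn needed 0.0017 -> twist -0.0017
[[217.85851238 204.94021602]
 [219.44697423 215.56045285]]
```

The held ball shows at (217,205) and the tee at (219,217), matching the projections, so the target is good. I'll shift 2 mm and lower.

>>> send_rows(
  motion=[0,0,0.002,0,-1,0,0.006,0,0,-1,0,0.006,0,0,-1,0,0.004,0,0,-1,0,0,0,0,-1],
)

```text
time: 27.2
ee_pos: [604.5, -66.3, 55.5]
ee_rot: [-0.697, -0.115, 0.116, 0.698]
contact_force: [-0.2, -0.1, -0.5]
width: 0.341
```

```bash
python3 -c "
from pose import *
st([605.8,-66.3,49.2],1.90)"
```

```text
t 27.2 pos [604.5 -66.3  55.5] F [-0.15 -0.08 -0.53] w 0.341  zaxis ang 1.8984 tilt y [-0.002  0.    -1.   ] j [ 0.26  0.65 -0.25  1.78  0.23  0.74  1.78]
 shift tool mm [ 1.2  6.3 -0.4]
 world turn needed 0.0016 -> twist -0.0016
```

>>> send_rows(
  motion=[0,0.002,0,0,-1,0,0.002,0,0,-1,0,0.001,0,0,-1,0,0,0,0,-1,0,0,0,0,-1],
)

```text
time: 27.7
ee_pos: [605.5, -66.3, 51.8]
ee_rot: [0.698, 0.115, -0.115, -0.698]
contact_force: [0.4, -0.5, 0.5]
width: 0.336
```

```bash
python3 -c "
from pose import *
st([605.8,-66.3,49.2],1.90)"
```

```text
t 27.7 pos [605.5 -66.3  51.8] F [ 0.45 -0.49  0.52] w 0.336  zaxis ang 1.8984 tilt y [ 0.  0. -1.] j [ 0.25  0.65 -0.25  1.79  0.23  0.73  1.78]
 shift tool mm [ 0.3  2.6 -0.1]
 world turn needed 0.0016 -> twist -0.0016
```

>>> send_rows(
  motion=[0,0.001,0,0,-1,0,0.001,0,0,-1,0,0.0005,0,0,-1,0,0,0,0,-1,0,0,0,0,-1],
)

```text
time: 28.2
ee_pos: [606.2, -66.3, 49.8]
ee_rot: [0.698, 0.116, -0.115, -0.698]
contact_force: [1.0, 0.1, 5.9]
width: 0.339
```

```bash
python3 -c "
from pose import *
st([605.8,-66.3,49.2],1.90)
from station import snapshot
im=snapshot('scene')[:,:,::-1];crop(im,175,165,275,260,7,'pics/s12.png')"
```

```text
t 28.2 pos [606.2 -66.3  49.8] F [1.03 0.07 5.88] w 0.339  zaxis ang 1.8984 tilt y [ 0.002 -0.    -1.   ] j [ 0.25  0.66 -0.25  1.79  0.23  0.73  1.78]
 shift tool mm [-0.4  0.6  0.1]
 world turn needed 0.0016 -> twist -0.0016
```

View pics/s12.png

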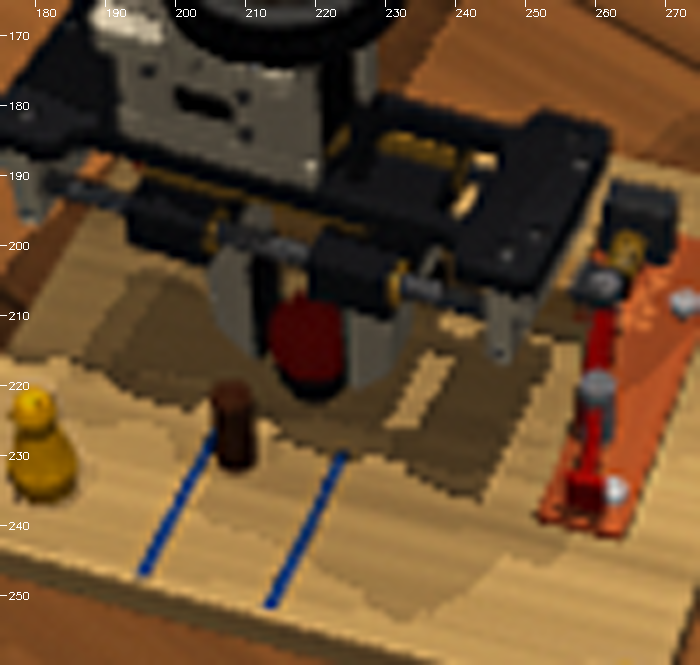

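The ball, at (217.5,211), sits in the tee with about 6 N of upward contact at the expected height. I'll release slowly.

>>> send_rows(
  motion=[0,-0.0008,0,0,-1,0,0,0,0,-0.32,0,0,0,0,-0.28,0,0,0,0,-0.24,0,0,0,0,-0.2],
)

```text
time: 28.75
ee_pos: [604.3, -66.2, 49.2]
ee_rot: [-0.697, -0.115, 0.116, 0.698]
contact_force: [0.4, -0.4, 0.5]
width: 0.395
```

>>> send_rows(
  motion=[0,0,0,0,-0.15,0,0,0,0,-0.1,0,0,0,0,-0.05,0,0,0,0,0,0,0,0,0,0],
)

```text
time: 29.25
ee_pos: [605.4, -66.2, 50.0]
ee_rot: [-0.698, -0.115, 0.115, 0.698]
contact_force: [0.6, 0.9, -0.8]
width: 0.501
```

```bash
python3 -c "
from pose import *
st()
from station import snapshot
im=snapshot('scene')[:,:,::-1];crop(im,175,165,275,260,7,'pics/s13.png')"
```

```text
t 29.25 pos [605.4 -66.2  50. ] F [ 0.58  0.9  -0.83] w 0.501  zaxis ang 1.8985 tilt y [-0.  0. -1.] j [ 0.25  0.66 -0.25  1.79  0.23  0.73  1.78]
```

View pics/s13.png

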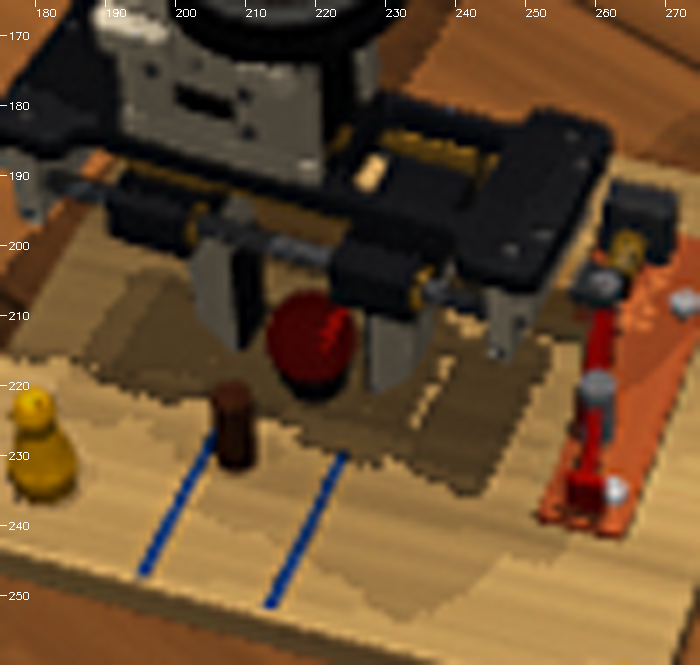

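The ball, at (218,213), rests on the tee and both fingers are clear. I'll rise straight up.

>>> send_rows(
  motion=[0,-0.005,0,0,0,0,-0.015,0,0,0,0,-0.03,0,0,0,0,-0.04,0,0,0,0,-0.04,0,0,0],
)

```text
time: 29.8
ee_pos: [605.2, -66.2, 182.3]
ee_rot: [-0.698, -0.115, 0.115, 0.698]
contact_force: [-0.2, -0.6, 0.6]
width: 0.497
```

>>> send_rows(
  motion=[0,-0.02,0.03,0,0,0,0,0.04,0,0,0,0,0.04,0,0,0,0,0.04,0,0,0,0,0.04,0,0],
)

```text
time: 30.3
ee_pos: [543.9, 115.0, 201.7]
ee_rot: [0.698, 0.116, -0.115, -0.698]
contact_force: [-0.2, 0.0, 0.6]
width: 0.5
```

>>> send_rows(
  motion=[0,0,0.03,0,0,0,0,0.02,0,0,0,0,0,0,0,0,0,0,0,0,0,0,0,0,0],
)

```text
time: 30.8
ee_pos: [528.9, 159.2, 200.5]
ee_rot: [0.698, 0.115, -0.114, -0.697]
contact_force: [-0.1, -0.3, -0.2]
width: 0.501
```

```bash
python3 -c "
from pose import *
st()
from station import snapshot
for n in ('scene','top'):
    im=snapshot(n)[:,:,::-1]
    cv2.imwrite('pics/'+n+'14.png',cv2.resize(im,(800,600),interpolation=cv2.INTER_CUBIC))
    if n=='top': crop(im,205,145,330,265,6,'pics/t14.png')
    else: crop(im,155,165,305,275,5,'pics/s14.png')
print(proj('scene',[[605.8,-66.3,39.5]]),proj('top',[[605.8,-66.3,39.5]]))"
```

```text
t 30.8 pos [528.9 159.2 200.5] F [-0.07 -0.34 -0.19] w 0.501  zaxis ang 1.8963 tilt y [ 0.001 -0.001 -1.   ] j [-0.03  0.37 -0.38  1.84  0.17  0.96  1.41]
[[219.17032677 212.08747452]] [[270.66346993 191.7426354 ]]
```

View pics/s14.png

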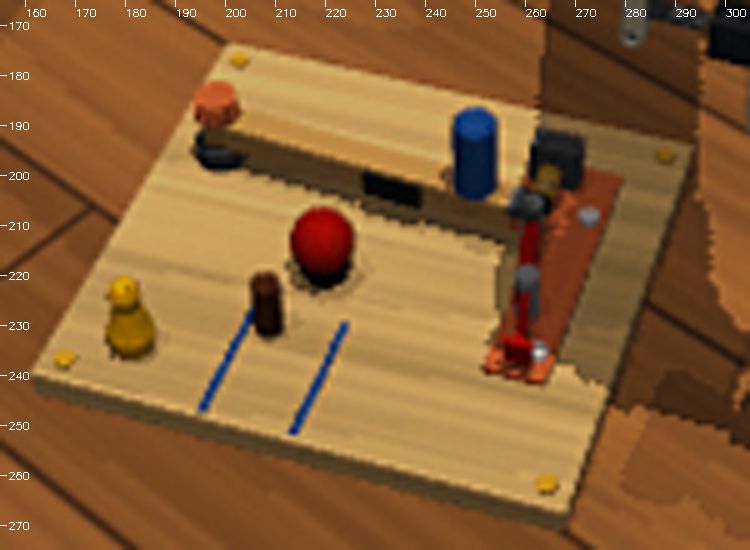

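View pics/t14.png

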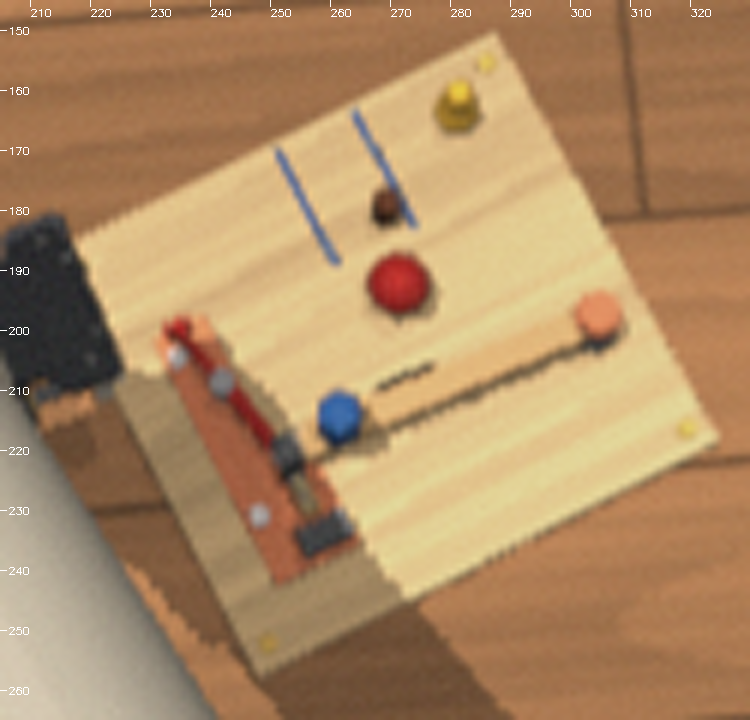

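View pics/scene14.png

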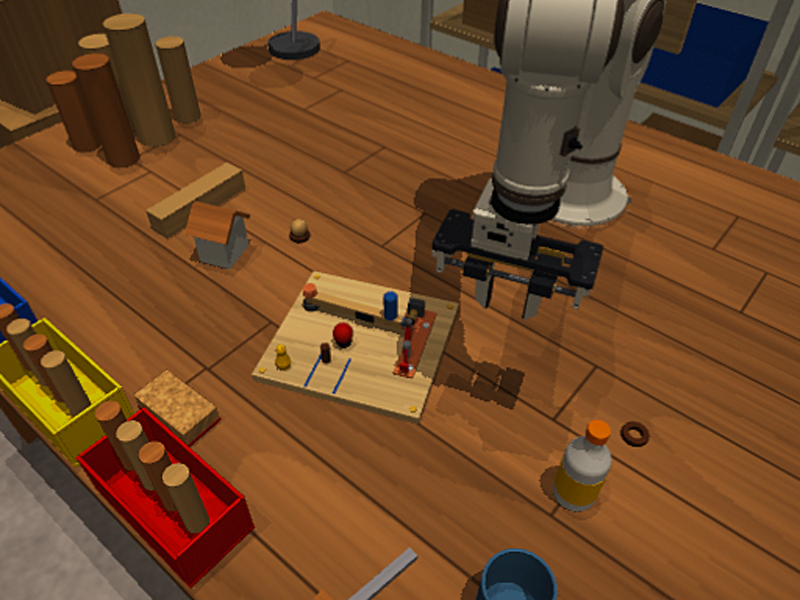

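The ball is on the tee, at scene (219,213) and top (271,192), which matches the prediction for a seated ball. The arm is cocked in the catch, the skittle, glue, house and pale ball are in place, and the gripper is clear. I'll hand in.

```bash
python3 -c "
from station import *
print(close_job())"
```

```text
the job is handed in; nothing more can be done
None
```

The launcher is cocked with its catch holding the arm, the red ball is on the tee, and I handed the job in at about 31 s.

- **Cocking:** I gripped the blue knob and drew the arm round slowly until pictures showed the catch spring in behind the nose pin, at about 0.78 rad. I drew about 2 mm further and never felt the buffer's extra pull; the highest tangential pull I read was about 8 N, the spring itself.
- **Easing and letting go:** I let the arm forward a little at a time. Its motion stopped at about 0.782 rad while the pull on the hand fell from about 7.5 N to under 1 N, and only then did I open the fingers. The arm stayed put.
- **Ball:** I lifted the red ball from its ring, lowered it onto the tee until I felt about 6 N of contact at the expected height, and released it. I then backed the gripper away.
- **Last checks:** Both cameras show the nose still hooked. The ball is within about 1 pixel of where a seated ball should appear. The skittle, pale ball, glue and house look unmoved, and the gripper is clear with about 0 N on it.
- **Disagreements:**
  - The two cameras disagreed by up to about 5 mm on the tee and the cocked knob. I used a board pose averaged from both, which the knob's position in the grip confirmed.
  - While I held the knob drawn, the wrist also read a downward force of up to 8 N. I can't explain it, but it vanished on release.

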